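# Add a frozen burger patty to the pack on the scale

### The arm

A 6-joint arm with a two-finger parallel gripper is mounted at the origin on the work surface. World frame = base frame: x ahead of the robot, y to its left, z up, the work surface at z = 0. Lengths are in m, angles in rad, forces in N, time in s.
With the tool pointing down it reaches from about 0.25 to 0.775 m from the base axis. Payload 4 kg.
Tool frame: the origin (TCP) lies on the centre line of the jaws, within the pads' length; the fingertips stand 8 mm ahead of it and the grasp point (between the pads) lies 11 mm behind it; z points along the fingers, y is the direction in which the jaws open and shut (so a half turn about z gives the same grasp; the last joint's range is limited). The gripper opens to 94 mm and grips with 3 to 60 N. Pads are 16 mm wide; open, the fingers measure 119 mm over their backs; the gripper's body (75 mm by 177 mm) begins 78 mm behind the grasp point.
Start: joints at [-1.231, 0.087, 1.371, -0, 1.684, -0.103], TCP at [0.236, -0.497, 0.214] pointing down, gripper open.
Joint ranges: [-3.1, 3.1], [-0.76, 2.03], [0.27, 2.55], [-1.08, 4.22], [0.17, 2.65], [-2.57, 2.57]. Speed limits (rad/s): [2.79, 2.79, 3.14, 3.14, 3.14, 3.14].

### API

Orientations are given as [roll, pitch, yaw] about the fixed x, y, z axes, in that order (R = Rz(yaw) Ry(pitch) Rx(roll)).
In Python, from bench import robot gives the robot as it stands.
- The arm moves only by the shell command python3 -m crank 'ROWS' [OPENING]. ROWS is JSON, a list of rows, each a list of 4 numbers: the shift along the tool's x, y, z scaled (see below), then the turn about the tool's z scaled (see below). A call has exactly 10 rows; each row shifts and turns the commanded pose from where the row before left it, along the tool's axes as they then stand; what a row does not reach is not made up. The controller multiplies each number of a shift by 0.2 m and each number of a turn by pi/2 rad. A row lasts 1/8 s, in which the tool goes at most 62.5 mm and 10.7 degrees, less where a joint would pass 70% of its speed; a pose out of reach is approached as far as the arm can. A call with a number of a shift or a turn outside -1 to 1 is refused whole. A call with a gripper value outside its range is refused whole. OPENING is the gripper command: -1 is fully open, 1 is shut, values between are in proportion, set as the call begins (- or left out, the last holds). The fingers move at their own pace and stop on an object; the grip force is fixed at half the most. Time passes only in rows, so rows that do not move let the fingers close, or fill a call up. It gives the time, the measured TCP pose, the force and the opening at its end, in the units of the state.
- robot.get_obs(): the state, without advancing time (a new reading comes with each control period).
- robot.snapshot(name): name is "scene" or "side" or "wrist"; returns (picture, depth): 420x560x3 uint8, red, green, blue; 420x560 float32, m along the optical axis (not along the pixel's ray), 0 where there is no reading.
- robot.camera_params(name): a dict with "fx", "fy", "cx", "cy" (pixels), "world_from_camera" (4x4, takes a point from camera to world coordinates). Camera axes: x right, y down, z forward; pixel columns grow to the right and rows downward; lengths in m; the calibration is good to about 2 mm. A picture is of the moment at which its call begins: read the wrist's pose just before it. camera_params takes no time and is no camera call; for the wrist camera it gives the pose at the moment of the call.
- robot.close_job(): hands the job in, once; it reports no verdict.
The state is a dict: "time": time; "joint_positions": joint angles; "qvel": joint speeds; "joint_torque": joint torques, N m; "tool_pos": TCP position; "ee_rot": TCP orientation; "wrist_force": force on the tool from outside, world axes, zero at the start; "wrist_torque": the same for the moment, N m; "width": finger opening in m.
Only numpy, scipy, OpenCV 4.12 (cv2) and the standard library are available. Lean on these libraries where they do the work, as an engineer would, in place of code of your own. Each camera call takes 0.05 s, during which the arm holds its last target.

### The job

Take the turner from its rest, slide it under the frozen burger patty against the far wall of the steel tray, carry the patty level to the scale, set the blade down on the pack of patties in the blue cradle and draw it out so that the patty lies flat on the pack; then lay the turner back in its rest. Touch the patty only with the turner, never tip or drop the patty, press gently on tray and scale, and leave the knife, bottle and tub alone.

Things in the scene. Friction and masses are not known exactly. Their poses are not given: they have to be found in the camera images.
- turner: Cranked steel burger turner, orange handle, 170 g. Origin: centre of the blade's underside; x from handle to tip, z up. Blade 90 (x) by 54 by 2 mm, square front edge. At its rear a neck 18 mm wide rises steeply to the handle: a level bar from x = -78 to -198 mm, 20 wide, 24 tall, centre line 62 mm above the blade's underside. It starts with the blade flat on the bench, handle in the rest.
- turner_grip (a point): Where to pinch the handle across its 20 mm width from above: on its centre line, half-way up, 100 mm behind the blade's centre (145 mm behind the tip), 62 mm above the blade's underside. Axes as the turner.
- turner_tip (a point): Middle of the blade's front edge, on the underside. Axes as the turner.
- patty: Deep-frozen, stone-hard round burger patty, about 85 g, 90 mm across, 12 mm thick, slippery. Origin: centre of its underside. Rounded edge: the underside is flat to 39 mm from the centre, then rises 2.3 mm over the next 4.5 mm; widest 6 mm up. Lies on the tray floor 10 to 32 mm short of the far wall. Brittle: over 10 N against tray or scale chips it.
- tray: Shallow steel gastronorm tray that stays put on its black mat, 265 by 162 mm over the flange. Origin: bench level under its centre; x is the long way, towards the far wall (away from the robot). Inside 245 by 142 mm; floor 5 mm and flange top 25 mm above the bench. Pressing with over 20 N dents it.
- tray_wall (a point): Foot of the inside face of the tray's far wall, middle of its width, at floor level (122.5 mm from the tray's centre). Axes as the tray.
- scale: White 1.5 kg portion scale, stays put (over 15 N harms it), housing 205 x 165 x 35 mm, display to the front (-x). Origin: bench level under the round pan's centre; pan top 47 mm up. On the pan a round blue cradle: wall 3 mm thick, inner radius 48, 50 mm high, open at the front over 68 mm. In it a rigid pack of patties stands already, its top 6 to 38 mm above the pan: not measured, to be felt.
- scale_seat (a point): Centre of the cradle, on the pan's top face (47 mm above the bench), under the pack. The cradle's wall, 97 mm above the bench at its top, keeps the patty back when the blade is drawn out to the front (-x). Axes as the scale.
- rest: Small upright steel rest for the turner, stays put. Origin: bench level under its middle; x points to where the blade lies. Upright 10 mm thick (x), 70 wide, with a notch 38 mm wide (y), floor 50 mm and cheeks 66 mm above the bench. A turner in place has its blade flat on the bench, the blade's centre about 160 mm in front (+x) of the rest.
- rest_notch (a point): Middle of the notch's floor, 50 mm above the bench. Axes as the rest.
- knife: Boning knife with yellow handle, lying on the bench, about 250 mm long. Bystander. Origin: bench level near the bolster.
- bottle: Clear bottle with blue cap, 64 mm across, 170 mm tall. Bystander. Origin: centre of its underside.
- tub: Small white tub with red lid, 64 mm across, 55 mm tall. Bystander. Origin: centre of its underside.
There are look-alikes about, which are no part of the job. What is meant by the patty is not yellow, and is the smaller of those in its own colour.

How it is judged:
By the outcome, as a careful person would: the job done as asked, in the order asked, and still so for the second after the job is handed in, with the robot touching nothing.
It also fails if it takes over 64 s, if anything falls off the work surface, if the arm or the gripper's body presses on something with over 40 N, if the wrist force passes 120 N, or if a joint passes its speed limit or range.

## Working session

There is one attempt and no reset: what is moved stays moved. The work goes in short steps, Python scripts to look and compute and a shell command to move; the robot and the scene stay as the last step left them, time stands still between calls to the robot, and variables do not carry over. Pictures are saved under pics/ and viewed, and the job is handed in when it is done.

```bash
ls; mkdir -p pics
python3 - <<'E'
from bench import robot
import cv2, numpy as np
print(robot.get_obs())
for n in ["scene","side","wrist"]:
    p=robot.camera_params(n); im,d=robot.snapshot(n)
    cv2.imwrite(f"pics/{n}0.png",im[:,:,::-1]); np.savez(f"{n}0.npz",im=im,d=d,T=p["world_from_camera"],k=[p["fx"],p["fy"],p["cx"],p["cy"]])
    print(n,p)
E
```

```text
pics
{'time': 0.0, 'joint_positions': array([-1.23109167e+00,  8.79481320e-02,  1.37226965e+00,  9.19384319e-06,
        1.68359874e+00, -1.03131809e-01]), 'qvel': array([ 0.00019187, -0.00149175, -0.00094507,  0.00057704,  0.00042005,
        0.00061819]), 'joint_torque': array([ 3.78036329e-04, -3.40188360e+01, -3.02423215e+01,  7.18441070e-02,
        3.29961022e-02, -1.64712187e-04]), 'tool_pos': array([ 0.23547891, -0.49644239,  0.21230012]), 'ee_rot': array([-3.13938154e+00, -2.38034053e-04,  4.42837223e-01]), 'wrist_force': array([-0.13278274,  0.26326657, -0.4696048 ]), 'wrist_torque': array([ 0.032779  ,  0.02030951, -0.0177975 ]), 'width': 0.09418625876107356}
scene {'fx': 493.5600240993782, 'fy': 493.5600240993782, 'cx': 289.29259290954485, 'cy': 203.32457692796854, 'world_from_camera': array([[ 0.40150764,  0.78014623, -0.47975356,  1.28571397],
       [ 0.91585424, -0.34293815,  0.20881673, -0.28536216],
       [-0.00161821, -0.52322584, -0.85219252,  1.26914597],
       [ 0.        ,  0.        ,  0.        ,  1.        ]])}
side {'fx': 423.9079315593782, 'fy': 423.9079315593782, 'cx': 270.95581147385826, 'cy': 210.0546199437003, 'world_from_camera': array([[-0.9922634 , -0.0839411 ,  0.09147256,  0.47884462],
       [-0.1237829 ,  0.72556014, -0.67693448,  0.86470535],
       [-0.00954622, -0.68302005, -0.73033724,  1.02370514],
       [ 0.        ,  0.        ,  0.        ,  1.        ]])}
wrist {'fx': 327.65110309147155, 'fy': 327.65110309147155, 'cx': 283.3497994384137, 'cy': 207.26197280437256, 'world_from_camera': array([[ 0.42720935, -0.8732708 , -0.23428674,  0.30422685],
       [-0.90415051, -0.41319117, -0.10855829, -0.46423142],
       [-0.00200443,  0.25820759, -0.96608738,  0.3831097 ],
       [ 0.        ,  0.        ,  0.        ,  1.        ]])}
```

View pics/scene0.png

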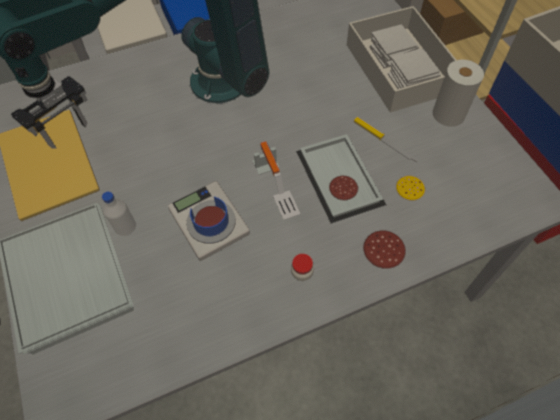

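View pics/side0.png

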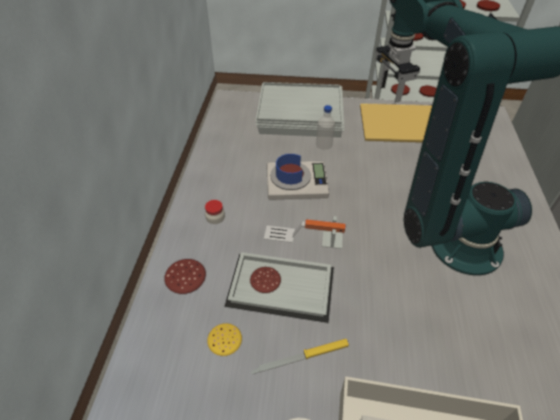

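View pics/wrist0.png

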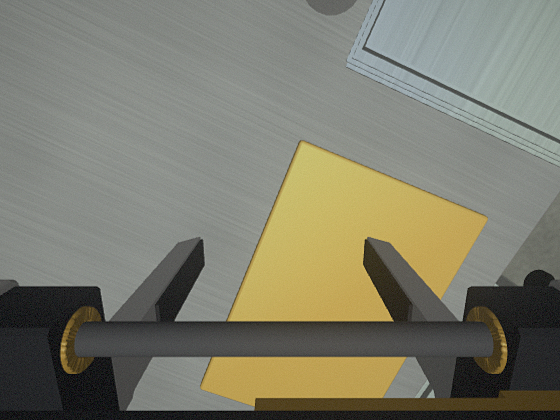

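The patty sits in the tray, at scene px (343,187) and side px (266,279). The scale is at scene (210,220) and the turner's handle at (270,157) with its blade at (287,205). The large patty at (385,249) and the yellow disc at (411,188) are decoys.

```bash
cat > h.py <<'E'
import numpy as np, cv2
def load(n):
    z=np.load(n+".npz"); return z["im"],z["d"],z["T"],z["k"]
def cloud(n):
    im,d,T,k=load(n); v,u=np.mgrid[:d.shape[0],:d.shape[1]]
    P=np.stack([(u-k[2])/k[0]*d,(v-k[3])/k[1]*d,d],-1)@T[:3,:3].T+T[:3,3]
    P[d==0]=np.nan
    return im,P
def snap(n,name):
    from bench import robot
    p=robot.camera_params(n); im,d=robot.snapshot(n)
    cv2.imwrite(f"pics/{name}.png",im[:,:,::-1]); np.savez(f"{name}.npz",im=im,d=d,T=p["world_from_camera"],k=[p["fx"],p["fy"],p["cx"],p["cy"]])
E
python3 - <<'E'
from h import *
import cv2
for n in ["scene0","side0"]:
    im,P=cloud(n)
    # orthographic top view, 1px=1.25mm x 0.2..0.9 , y -0.4..0.4
    S=800; 
    ok=np.isfinite(P[...,0])
    o=np.zeros((560,800,3),np.uint8)
    # x up, y left
    r=((0.85-P[...,0])*1000).astype(int) if 0 else np.nan_to_num((0.85-P[...,0])/0.00125).astype(int)
    c=np.nan_to_num((0.5-P[...,1])/0.00125).astype(int)
    m=ok&(r>=0)&(r<560)&(c>=0)&(c<800)
    for dr in(0,1):
        for dc in(0,1):
            o[np.clip(r[m]+dr,0,559),np.clip(c[m]+dc,0,799)]=im[m][:,::-1]
    cv2.imwrite(f"pics/top_{n}.png",o)
im,P=cloud("scene0")
for nm,(u,v) in dict(hand=(270,157),blade=(287,205),patty=(343,187),pan=(210,220),bottle=(110,200),tub=(302,262),tray=(330,160)).items(): print(nm,P[v,u].round(3))
im,P=cloud("side0")
for nm,(u,v) in dict(hand=(325,226),blade=(280,234),patty=(266,279),pan=(290,170),tub=(213,208),tray=(300,285)).items(): print(nm,P[v,u].round(3))
E
```

```text
hand [0.438 0.02  0.072]
blade [0.574 0.017 0.   ]
patty [0.592 0.195 0.015]
pan [ 0.566 -0.216  0.061]
bottle [ 0.464 -0.444  0.164]
tub [ 0.785 -0.031  0.054]
tray [0.476 0.209 0.001]
hand [0.431 0.028 0.072]
blade [ 0.566  0.015 -0.   ]
patty [0.586 0.195 0.014]
pan [ 0.558 -0.222  0.059]
tub [ 0.782 -0.018  0.058]
tray [0.489 0.196 0.002]
```

View pics/top_scene0.png

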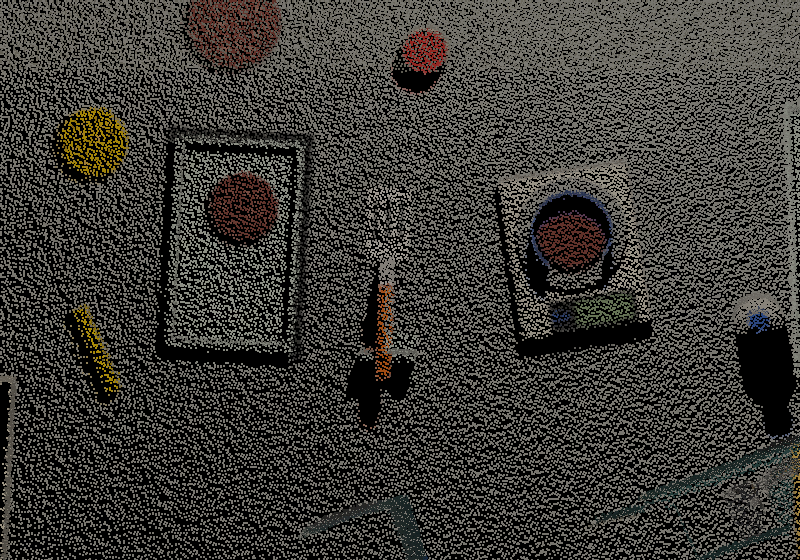

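View pics/top_side0.png

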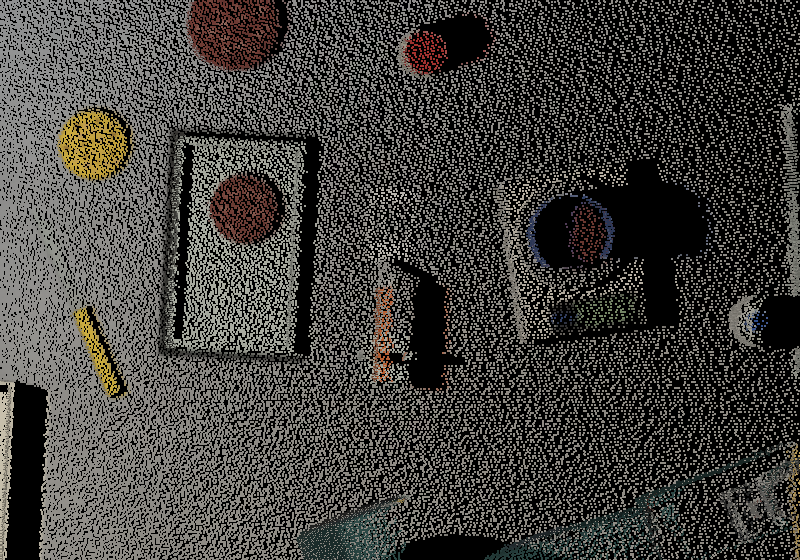

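```bash
cat > fit.py <<'E'
from h import *
def fits(names):
    for n in names:
        im,P=cloud(n); h=cv2.cvtColor(im,cv2.COLOR_RGB2HSV); H,S,V=[h[...,i].astype(int) for i in range(3)]
        x,y,z=P[...,0],P[...,1],P[...,2]
        box=lambda a,b,c,d:(x>a)&(x<b)&(y>c)&(y<d)
        def line(m,nm):
            if m.sum()<30: print(n,nm,"few",m.sum());return
            q=P[m]; c=np.median(q,0); 
            vx,vy,x0,y0=cv2.fitLine(q[:,:2].astype(np.float32),cv2.DIST_HUBER,0,.01,.01).ravel(); 
            if vx<0: vx,vy=-vx,-vy
            t=(q[:,0]-x0)*vx+(q[:,1]-y0)*vy; lo,hi=np.percentile(t,[1,99])
            print(n,nm,m.sum(),"c",c.round(4),"ang",np.arctan2(vy,vx).round(4),"ends",np.round([x0+lo*vx,y0+lo*vy,x0+hi*vx,y0+hi*vy],4))
        line((H<15)&(S>150)&(V>120)&(z>.066)&(z<.085)&box(.3,.55,-.05,.1),"handle")
        def rect(m,nm):
            (c,s,a)=cv2.minAreaRect(P[m][:,:2].astype(np.float32)); print(n,nm,m.sum(),np.round(c,4),np.round(s,4),round(a,2),"z",np.median(z[m]).round(4))
        def circ(m,nm):
            if m.sum()<30: print(n,nm,"few");return
            c,r=cv2.minEnclosingCircle(P[m][:,:2].astype(np.float32)); print(n,nm,m.sum(),"mean",P[m].mean(0).round(4),"enc",np.round(c,4),round(r,4))
        red=((H<8)|(H>170))&(S>80)
        circ(red&(z>.011)&(z<.022)&box(.53,.66,.13,.26),"patty")
        circ(red&(z>.04)&box(.5,.63,-.29,-.15),"pack")
        blue=(H>105)&(H<130)&(S>90)
        circ(blue&(z>.085)&(z<.102)&box(.48,.65,-.29,-.15),"cradletop")
        m=(z>.02)&(z<.03)&box(.38,.75,.08,.33); 
        if m.sum()>30: rect(m,"flange")
        m=(z>.028)&(z<.041)&box(.4,.68,-.36,-.1)
        if m.sum()>30: rect(m,"scalehousing")
        m=(z>.055)&(z<.07)&box(.35,.45,-.04,.1)&(S<100)
        if m.sum()>10:line(m,"restcheeks")
E
python3 -c "
from fit import *
fits(['scene0','side0'])"
```

```text
scene0 handle 189 c [0.4382 0.019  0.0734] ang -0.0405 ends [0.3792 0.0215 0.492  0.017 ]
scene0 patty 493 mean [0.5944 0.1943 0.0169] enc [0.5935 0.1953] 0.0434
scene0 pack 444 mean [ 0.5503 -0.2135  0.0585] enc [ 0.5541 -0.2136] 0.0422
scene0 cradletop 151 mean [ 0.5829 -0.2146  0.0928] enc [ 0.5613 -0.2137] 0.0514
scene0 flange 842 [0.5462 0.2076] [0.1654 0.2675] 86.89 z 0.0245
scene0 scalehousing 1759 [ 0.5391 -0.217 ] [0.206 0.165] 8.78 z 0.0346
scene0 restcheeks 55 c [0.4084 0.0114 0.063 ] ang 1.5578 ends [ 0.4083 -0.0202  0.4092  0.0487]
side0 handle 202 c [0.4314 0.0231 0.0731] ang -0.0441 ends [0.3756 0.0253 0.4874 0.0203]
side0 patty 588 mean [0.5884 0.1985 0.0164] enc [0.5869 0.1974] 0.0447
side0 pack 125 mean [ 0.5579 -0.2349  0.0589] enc [ 0.5574 -0.2325] 0.033
side0 cradletop 135 mean [ 0.5633 -0.2102  0.0917] enc [ 0.5577 -0.213 ] 0.0543
side0 flange 1033 [0.545  0.2063] [0.1671 0.2656] 86.77 z 0.0242
side0 scalehousing 1019 [ 0.5353 -0.2147] [0.2046 0.1707] 8.77 z 0.0349
side0 restcheeks 53 c [0.4054 0.033  0.0634] ang 1.5404 ends [ 0.4043 -0.0169  0.4064  0.0538]
```

```bash
python3 -m crank '[[0,0,-0.1,0],[0,0,-0.2,0],[0.25,-0.25,-0.1,-0.1],[0.25,-0.3,0,-0.1],[0.1,-0.3,0,-0.1],[0,-0.3,0,0],[0,-0.3,0,0],[0,-0.3,0,0],[0,-0.3,0,0],[0,-0.3,0,0]]' -1
```

```text
time: 1.4
tool_pos: [0.0015, -0.1726, 0.2997]
ee_rot: [-3.121, -0.027, 0.916]
wrist_force: [0.2, -1.0, 0.0]
width: 0.0938
```

```bash
python3 -m crank '[[0,0,0,0.11],[0,0,0,0.11],[0,0,0,0.11],[0,0,0,0.11],[0,0,0,0.11],[0.25,0,0,0.05],[0.25,-0.1,0,0],[0.25,-0.2,0,0],[0.25,-0.2,0,0],[0.2,-0.2,0,0]]'; python3 -c "
from bench import robot; print(robot.get_obs())"
```

```text
time: 2.65
tool_pos: [0.1922, -0.0719, 0.3039]
ee_rot: [-3.114, 0.001, -0.01]
wrist_force: [0.2, -1.4, 0.7]
width: 0.0943
{'time': 2.65, 'joint_positions': array([-0.67413851, -0.69286399,  1.76971078,  0.0241468 ,  2.08223011,
        0.91857814]), 'qvel': array([ 1.9554725 ,  0.28675728, -0.12759546,  0.04245086, -0.19491958,
        1.9536378 ]), 'joint_torque': array([ -7.58148372,  -3.61379385, -29.01949525,   0.19807129,
         0.54449977,  -1.63115121]), 'tool_pos': array([ 0.19215575, -0.07185216,  0.30385919]), 'ee_rot': array([-3.11415902e+00,  8.92082183e-04, -1.02736227e-02]), 'wrist_force': array([ 0.21973568, -1.37308529,  0.74025192]), 'wrist_torque': array([ 0.01592415,  0.04534839, -0.03801569]), 'width': 0.09427227094060985}
```

```bash
python3 -m crank '[[0.14,-0.05,0,0],[0.14,-0.05,0,0],[0.14,-0.05,0,0],[0.14,-0.05,0,0],[0.14,-0.05,0,0],[0.14,-0.05,0,0],[0.1,-0.02,0,0],[0,0,0,0],[0,0,0,0],[0,0,0,0]]'; python3 -c "
from h import *
snap('wrist','w1')
from bench import robot; print(robot.get_obs())"
```

```text
time: 3.9
tool_pos: [0.3793, -0.0112, 0.3059]
ee_rot: [-3.114, 0.001, -0.01]
wrist_force: [0.0, -0.6, 0.3]
width: 0.0935
{'time': 3.95, 'joint_positions': array([-0.20407275, -0.29302395,  1.53527803,  0.02891121,  1.90529635,
        1.38657593]), 'qvel': array([-0.00022298,  0.00161091, -0.00322501,  0.00115604, -0.00316815,
        0.00233188]), 'joint_torque': array([ 3.10932880e-02, -1.76135784e+01, -3.01300049e+01,  1.35015487e-01,
       -4.81758197e-02, -3.31120144e-03]), 'tool_pos': array([ 0.37939208, -0.01116331,  0.30591371]), 'ee_rot': array([-3.11362337e+00,  7.17270923e-04, -1.04316261e-02]), 'wrist_force': array([-0.05038452, -0.66604919, -0.51622235]), 'wrist_torque': array([0.03818563, 0.00528492, 0.04328476]), 'width': 0.09370624369362245}
```

View pics/w1.png

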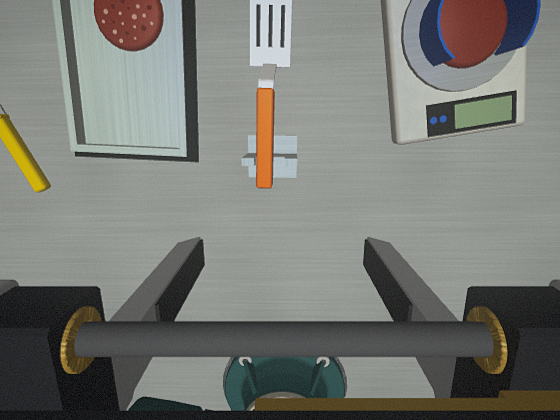

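The wrist tool is tilted 1.6° in roll. My first move ran into the inner reach limit and the tilt stayed. I'll undo it with a mirrored excursion before grasping.

```bash
cat > plan.py <<'E'
import numpy as np
def plan(yaw, steps):
    "steps: world dx,dy,dz (m), dyaw (rad). prints rows"
    out=[]
    for dx,dy,dz,dw in steps:
        c,s=np.cos(yaw),np.sin(yaw)
        out.append([round((c*dx+s*dy)/.2,3),round((s*dx-c*dy)/.2,3),round(-dz/.2,3),round(-dw/(np.pi/2),3)]); yaw+=dw
    print(out)
E
python3 -c "
from plan import *
plan(-.01,[(-.035,.03125,0,.119)]*8+[(-.05,-.015,0,0)]*2)
plan(.94,[(0,-.025,0,0)]*2)"; python3 -c "
from fit import *
fits(['w1'])"
```

```text
[[np.float64(-0.177), np.float64(-0.154), 0.0, -0.076], [np.float64(-0.157), np.float64(-0.174), 0.0, -0.076], [np.float64(-0.135), np.float64(-0.192), 0.0, -0.076], [np.float64(-0.111), np.float64(-0.206), 0.0, -0.076], [np.float64(-0.086), np.float64(-0.218), 0.0, -0.076], [np.float64(-0.06), np.float64(-0.227), 0.0, -0.076], [np.float64(-0.032), np.float64(-0.232), 0.0, -0.076], [np.float64(-0.004), np.float64(-0.235), 0.0, -0.076], [np.float64(-0.208), np.float64(-0.158), 0.0, 0.0], [np.float64(-0.208), np.float64(-0.158), 0.0, 0.0]]
[[np.float64(-0.101), np.float64(0.074), 0.0, 0.0], [np.float64(-0.101), np.float64(0.074), 0.0, 0.0]]
w1 handle 1546 c [0.4356 0.0185 0.0733] ang -0.0372 ends [0.3748 0.0206 0.4899 0.0163]
w1 patty 2744 mean [0.5781 0.1922 0.0163] enc [0.5882 0.1942] 0.0443
w1 pack 3670 mean [ 0.5514 -0.2203  0.0588] enc [ 0.5479 -0.2177] 0.0469
w1 cradletop 921 mean [ 0.5457 -0.2159  0.0928] enc [ 0.5562 -0.2158] 0.0521
w1 flange 3501 [0.5077 0.2072] [0.1639 0.1922] 86.68 z 0.0244
w1 scalehousing 8828 [ 0.5182 -0.2209] [0.1733 0.1648] 8.7 z 0.0349
w1 restcheeks 270 c [0.4048 0.0099 0.0653] ang 1.5172 ends [ 0.402  -0.02    0.4056  0.0478]
```

```bash
python3 -m crank '[[-0.18,-0.15,0,-0.076],[-0.16,-0.17,0,-0.076],[-0.135,-0.19,0,-0.076],[-0.11,-0.205,0,-0.076],[-0.085,-0.22,0,-0.076],[-0.06,-0.23,0,-0.076],[-0.03,-0.23,0,-0.076],[0,-0.235,0,-0.076],[-0.2,-0.16,0,0],[0,0,0,0]]'; python3 -c "
from bench import robot; print(robot.get_obs()['joint_positions'])"
```

```text
time: 5.2
tool_pos: [0.0481, 0.2235, 0.3135]
ee_rot: [-3.123, -0.025, 0.953]
wrist_force: [0.9, 0.3, 0.0]
width: 0.0939
[ 1.0860187  -0.66380714  1.737769    0.01646984  2.03995318  1.71135313]
```

```bash
python3 -m crank '[[-0.1,0.07,0,0],[-0.1,0.07,0,0],[-0.1,0.07,0,0],[0,0,0,0],[0,0,0,0],[0,0,0,0],[0,0,0,0],[0,0,0,0],[0,0,0,0],[0,0,0,0]]'; python3 -c "
from bench import robot; o=robot.get_obs();print(o['joint_positions'],o['ee_rot'])
import numpy as np
r,p,y=o['ee_rot'];c,s=np.cos(y),np.sin(y);a,b=np.sin(p)*np.cos(r),-np.sin(r);print(c*a-s*b,s*a+c*b)"
```

```text
time: 6.45
tool_pos: [0.0559, 0.1709, 0.3183]
ee_rot: [-3.13, -0.003, 0.946]
wrist_force: [0.1, -0.2, 0.0]
width: 0.0941
[ 0.91069399 -0.75586415  1.76361098  0.01388469  2.13110251  1.5432716 ] [-3.12993252e+00 -3.10870468e-03  9.45595767e-01]
-0.007635081116135943 0.00934455802520918
```

```bash
python3 -c "
from plan import *
plan(.946,[(0,-.012,0,0)]+[(.045,0,0,-.11)]*2+[(.045,-.02,0,-.11)]*7)"
```

```text
[[np.float64(-0.049), np.float64(0.035), 0.0, 0.0], [np.float64(0.132), np.float64(0.182), 0.0, 0.07], [np.float64(0.151), np.float64(0.167), 0.0, 0.07], [np.float64(0.102), np.float64(0.224), 0.0, 0.07], [np.float64(0.126), np.float64(0.212), 0.0, 0.07], [np.float64(0.148), np.float64(0.197), 0.0, 0.07], [np.float64(0.169), np.float64(0.179), 0.0, 0.07], [np.float64(0.188), np.float64(0.159), 0.0, 0.07], [np.float64(0.204), np.float64(0.138), 0.0, 0.07], [np.float64(0.218), np.float64(0.115), 0.0, 0.07]]
```

```bash
python3 -m crank '[[-0.05,0.035,0,0],[0.13,0.18,0,0.07],[0.15,0.165,0,0.07],[0.1,0.225,0,0.07],[0.125,0.21,0,0.07],[0.15,0.2,0,0.07],[0.17,0.18,0,0.07],[0.19,0.16,0,0.07],[0.2,0.14,0,0.07],[0.22,0.115,0,0.07]]'
cat > st.py <<'E'
from bench import robot; import numpy as np
o=robot.get_obs()
r,p,y=o['ee_rot'];c,s=np.cos(y),np.sin(y);a,b=np.sin(p)*np.cos(r),-np.sin(r);print('t',o['time'],'pos',o['tool_pos'].round(4),'yaw',round(y,4),'tilt',round(c*a-s*b,4),round(s*a+c*b,4),'F',o['wrist_force'].round(2),'M',o['wrist_torque'].round(3),'w',round(o['width'],4))
print('q',o['joint_positions'].round(3))
E
python3 st.py
```

```text
time: 7.7
tool_pos: [0.4646, 0.0233, 0.3167]
ee_rot: [-3.14, 0.011, -0.049]
wrist_force: [1.1, 0.1, -0.1]
width: 0.094
t 7.7 pos [0.4646 0.0233 0.3167] yaw -0.0487 tilt -0.0106 0.0025 F [ 1.14  0.15 -0.07] M [ 0.042 -0.003 -0.08 ] w 0.094
q [-0.073 -0.092  1.346  0.002  1.897  1.547]
```

```bash
python3 -m crank '[[0.01,0.01,0.05,0],[0,0,0.1,0],[0,0,0.1,0],[0,0,0.05,0],[0,0,0,0],[0,0,0,0],[0,0,0,0],[0,0,0,0],[0,0,0,0],[0,0,0,0]]'; python3 st.py; python3 -c "
from fit import *
snap('wrist','w2');fits(['w2'])"
```

```text
time: 8.95
tool_pos: [0.4645, 0.0229, 0.2567]
ee_rot: [-3.14, 0.01, -0.044]
wrist_force: [1.1, -0.2, 0.1]
width: 0.0946
t 8.95 pos [0.4645 0.0229 0.2567] yaw -0.0442 tilt -0.0102 0.0025 F [ 1.09 -0.25  0.11] M [ 0.008  0.005 -0.017] w 0.0946
q [-0.074 -0.1    1.472  0.002  1.78   1.541]
w2 handle 1697 c [0.4359 0.0188 0.0733] ang -0.0398 ends [0.3755 0.0212 0.4907 0.0166]
w2 patty 4405 mean [0.5904 0.1925 0.0163] enc [0.5896 0.1939] 0.0443
w2 pack 4250 mean [ 0.5579 -0.2222  0.0588] enc [ 0.5569 -0.2174] 0.0441
w2 cradletop 1242 mean [ 0.5706 -0.1848  0.0931] enc [ 0.5572 -0.2134] 0.0512
w2 flange 6293 [0.542  0.2055] [0.1642 0.2613] 86.94 z 0.0244
w2 scalehousing 11873 [ 0.5337 -0.2161] [0.205  0.1618] 9.13 z 0.0347
w2 restcheeks 308 c [0.4054 0.0083 0.0651] ang 1.5529 ends [ 0.4048 -0.02    0.406   0.0483]
```

View pics/w2.png

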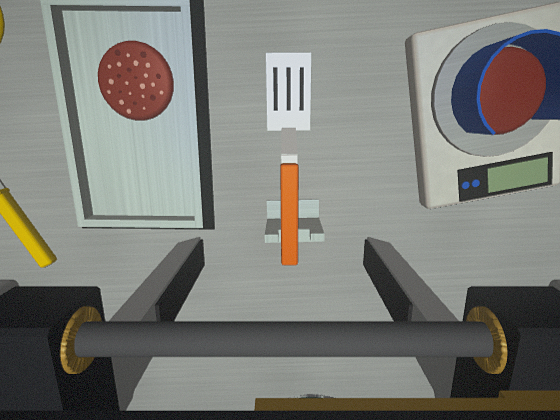

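The blade spans px (266–310, 53–130), the handle (289,165–265), the patty is at (136,80), and the cradle at about (515,90). I'll compute the turner pose from the blade's front edge.

```bash
python3 -c "
from h import *
im,d,T,k=load('w2')
def pp(u,v,z):
    r=T[:3,:3]@np.array([(u-k[2])/k[0],(v-k[3])/k[1],1]); return T[:3,3]+r*(z-T[2,3])/r[2]
im2=cv2.resize(im[30:290,230:350,::-1],None,fx=2.2,fy=2.2,interpolation=cv2.INTER_CUBIC); cv2.imwrite('pics/crop2.png',im2)
for u,v in [(266,53),(310,53),(268,130),(310,130)]: print(pp(u,v,.002).round(4))
a=-0.039; ax=np.array([np.cos(a),np.sin(a)])
tip=(pp(266,53,.002)+pp(310,53,.002))[:2]/2; print(tip, tip-.145*ax)
# handle end points z .074
print(pp(288.5,163.5,.074),pp(288.5,265,.074))
"
```

```text
[0.6151 0.0378 0.002 ]
[ 0.6127 -0.0144  0.002 ]
[0.5259 0.0406 0.002 ]
[ 0.5235 -0.0123  0.002 ]
[0.61387896 0.01169075] [0.46898922 0.01734431]
[0.49252876 0.01704702 0.074     ] [0.37328102 0.02198439 0.074     ]
```

View pics/crop2.png

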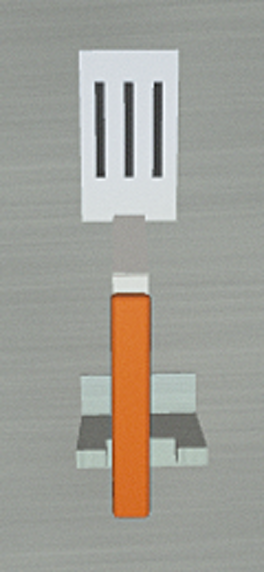

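```bash
python3 -m crank '[[0.034,0.029,0.05,-0.002],[0,0,0.15,0],[0,0,0.15,0],[0,0,0.15,0],[0,0,0.15,0],[0,0,0.15,0],[0,0,0.13,0],[0,0,0.098,0],[0,0,0,0],[0,0,0,0]]'; python3 st.py; python3 -c "
from fit import *
snap('wrist','w3')"
```

```text
time: 10.25
tool_pos: [0.4694, 0.0171, 0.0515]
ee_rot: [-3.14, 0.009, -0.041]
wrist_force: [0.3, -0.1, 0.1]
width: 0.0943
t 10.25 pos [0.4694 0.0171 0.0515] yaw -0.0412 tilt -0.0094 0.0023 F [ 0.27 -0.08  0.09] M [0.061 0.048 0.045] w 0.0943
q [-0.086  0.008  1.783  0.002  1.36   1.526]
```

View pics/w3.png

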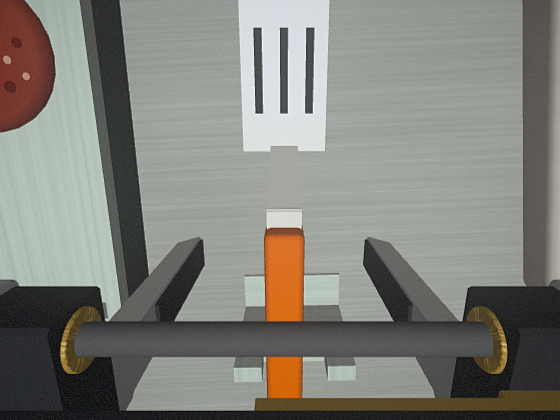

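The handle is centred between the fingers. Closing now.

```bash
python3 -m crank '[[0,0,0,0],[0,0,0,0],[0,0,0,0],[0,0,0,0],[0,0,0,0],[0,0,0,0],[0,0,0,0],[0,0,0,0],[0,0,0,0],[0,0,0,0]]' 1; python3 st.py
```

```text
time: 11.55
tool_pos: [0.4688, 0.0172, 0.051]
ee_rot: [-3.14, 0.01, -0.041]
wrist_force: [-0.1, -0.4, -0.4]
width: 0.0198
t 11.55 pos [0.4688 0.0172 0.051 ] yaw -0.0411 tilt -0.0103 0.0023 F [-0.09 -0.39 -0.43] M [-0.026  0.018 -0.007] w 0.0198
q [-8.500e-02  8.000e-03  1.784e+00  1.000e-03  1.360e+00  1.526e+00]
```

Grip is good at 19.8 mm. Next I'll lift and move over the tray.

```bash
python3 -m crank '[[0,0,-0.05,0],[0,0,-0.1,0],[0,0,-0.15,0],[0,0,-0.1,0.008],[-0.07,-0.154,0,0],[-0.07,-0.154,0,0],[-0.07,-0.154,0,0],[-0.07,-0.154,0,0],[-0.07,-0.154,0,0],[-0.07,-0.154,0,0]]'
python3 -m crank '[[0,0,0.1,0],[0,0,0.05,0],[0,0,0,0],[0,0,0,0],[0,0,0,0],[0,0,0,0],[0,0,0,0],[0,0,0,0],[0,0,0,0],[0,0,0,0]]'; python3 st.py; python3 -c "
from fit import *
snap('wrist','w4');snap('side','s4');snap('scene','c4');fits(['w4','s4','c4'])"
```

```text
time: 12.8
tool_pos: [0.3951, 0.2072, 0.1327]
ee_rot: [-3.139, 0.01, -0.054]
wrist_force: [0.8, 0.7, -1.9]
width: 0.02
time: 14.05
tool_pos: [0.3954, 0.2062, 0.1022]
ee_rot: [-3.14, 0.01, -0.054]
wrist_force: [0.1, -0.6, -1.8]
width: 0.0198
t 14.05 pos [0.3954 0.2062 0.1022] yaw -0.0536 tilt -0.0103 0.0024 F [ 0.1  -0.56 -1.76] M [ 0.031  0.077 -0.042] w 0.0198
q [ 0.349 -0.091  1.771  0.006  1.47   1.973]
w4 handle few 0
w4 patty few
w4 pack few
w4 cradletop few
w4 flange 8260 [0.4801 0.2086] [0.1629 0.1374] 86.84 z 0.0244
w4 restcheeks 624 c [0.4052 0.0439 0.0648] ang -1.4949 ends [0.4045 0.0499 0.4058 0.0331]
s4 handle few 0
s4 patty 582 mean [0.5884 0.1987 0.0164] enc [0.5882 0.1977] 0.0428
s4 pack 123 mean [ 0.558  -0.2347  0.0588] enc [ 0.5573 -0.2311] 0.033
s4 cradletop 137 mean [ 0.5625 -0.2084  0.0919] enc [ 0.5587 -0.2128] 0.0542
s4 flange 983 [0.5447 0.2056] [0.1668 0.2652] 86.71 z 0.0243
s4 scalehousing 1020 [ 0.5352 -0.2138] [0.2044 0.1696] 8.75 z 0.0351
c4 handle few 0
c4 patty 493 mean [0.5945 0.1947 0.0167] enc [0.5928 0.1949] 0.0432
c4 pack 445 mean [ 0.5504 -0.2133  0.0587] enc [ 0.5507 -0.2128] 0.0419
c4 cradletop 153 mean [ 0.5837 -0.2131  0.0925] enc [ 0.5624 -0.2146] 0.0516
c4 flange 820 [0.5457 0.2074] [0.1645 0.2691] 86.98 z 0.0246
c4 scalehousing 1773 [ 0.5385 -0.2169] [0.2072 0.1652] 8.83 z 0.0347
c4 restcheeks 56 c [0.4085 0.0333 0.063 ] ang 1.5574 ends [ 0.4073 -0.0192  0.4082  0.0497]
```

View pics/w4.png

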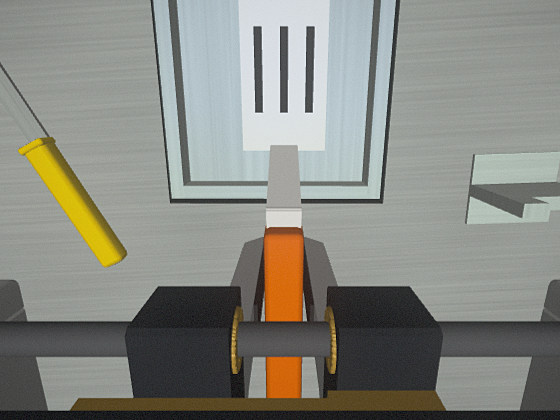

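View pics/s4.png

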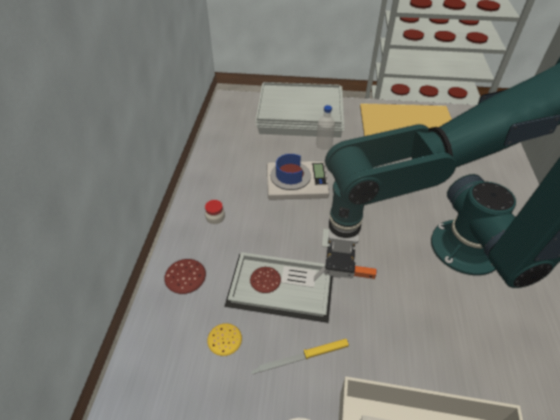

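```bash
python3 -c "
from h import *
a=-.0536;c,s=np.cos(a),np.sin(a)
for n in ['s4','c4']:
    im,P=cloud(n); h=cv2.cvtColor(im,cv2.COLOR_RGB2HSV).astype(int)
    x,y,z=P[...,0],P[...,1],P[...,2]
    m=(z>.04)&(z<.058)&(x>.43)&(x<.6)&(y>.15)&(y<.26)
    q=P[m][:,:2]-[.545,.2065]; t=np.c_[c*q[:,0]+s*q[:,1],-s*q[:,0]+c*q[:,1]]
    print(n,'blade',m.sum(),np.percentile(t,[2,50,98],0).round(4), np.median(z[m]))
    # z slope
    A=np.c_[t,np.ones(len(t))]; print(np.linalg.lstsq(A,z[m],rcond=None)[0])
    red=((h[...,0]<8)|(h[...,0]>170))&(h[...,1]>80)
    m=red&(z>.011)&(z<.022)&(x>.53)&(x<.66)&(y>.13)&(y<.26)
    q=P[m][:,:2]-[.545,.2065]; t=np.c_[c*q[:,0]+s*q[:,1],-s*q[:,0]+c*q[:,1]]
    print(n,'patty',np.percentile(t,[1,50,99],0).round(4))
    m=(z>.005)&(z<.035)&(x>.55)&(x<.75)&(y>.1)&(y<.31)
    im2=im.copy();
"
```

```text
s4 blade 552 [[-0.0905 -0.0332]
 [-0.0479 -0.0051]
 [-0.0047  0.0211]] 0.05281025760716057
[-0.00155161  0.01826341  0.05280146]
s4 patty [[ 0.0054 -0.0458]
 [ 0.0435 -0.0054]
 [ 0.0824  0.0328]]
c4 blade 406 [[-0.0907 -0.0324]
 [-0.0446 -0.006 ]
 [-0.0022  0.02  ]] 0.05306258602898262
[ 0.0067378  -0.01837074  0.05321336]
c4 patty [[ 0.0098 -0.0491]
 [ 0.0502 -0.0093]
 [ 0.0876  0.0299]]
```

```bash
python3 -m crank '[[-0.03,0.008,0,0],[0,0,0.05,0],[0,0,0.06,0],[0,0,0.06,0],[0,0,0.03,0],[0,0,0.023,0],[0,0,0,0],[0,0,0,0],[0,0,0,0],[0,0,0,0]]'; python3 st.py; python3 -c "
from h import *
snap('side','s5');snap('scene','c5')
ims=[cv2.resize(cv2.imread('pics/s5.png')[240:330,220:360],None,fx=5,fy=5,interpolation=2),cv2.resize(cv2.imread('pics/c5.png')[125:225,290:390],None,fx=5,fy=5,interpolation=2)]
cv2.imwrite('pics/s5c.png',ims[0]);cv2.imwrite('pics/c5c.png',ims[1])"
```

```text
time: 15.45
tool_pos: [0.3891, 0.2051, 0.058]
ee_rot: [-3.139, 0.01, -0.054]
wrist_force: [-0.5, 0.3, -2.1]
width: 0.0196
t 15.45 pos [0.3891 0.2051 0.058 ] yaw -0.0536 tilt -0.0096 0.0027 F [-0.49  0.25 -2.08] M [ 0.032  0.086 -0.019] w 0.0196
q [ 0.352 -0.068  1.843  0.006  1.375  1.975]
```

View pics/s5c.png

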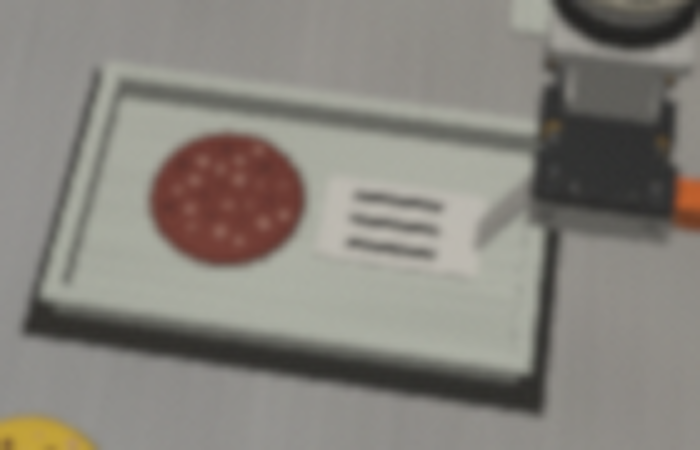

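View pics/c5c.png

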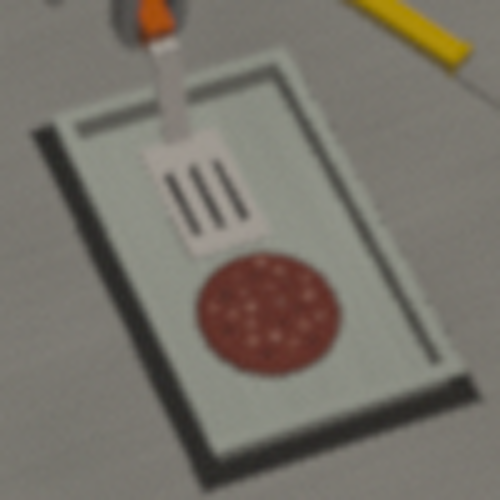

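```bash
python3 -m crank '[[0,0,0.003,0],[0,0,0.002,0],[0,0,0.0025,0],[0,0,0,0],[0,0,0,0],[0,0,0,0],[0,0,0,0],[0,0,0,0],[0,0,0,0],[0,0,0,0]]'; python3 st.py
```

```text
time: 16.8
tool_pos: [0.3889, 0.2051, 0.0562]
ee_rot: [-3.14, 0.01, -0.054]
wrist_force: [0.4, -0.3, -2.1]
width: 0.0201
t 16.8 pos [0.3889 0.2051 0.0562] yaw -0.0536 tilt -0.0102 0.0025 F [ 0.41 -0.28 -2.12] M [0.1   0.075 0.006] w 0.0201
q [ 0.352 -0.066  1.845  0.006  1.371  1.975]
```

Not in contact yet. I'll lower 0.8 mm more.

```bash
python3 -m crank '[[0,0,0.002,0],[0,0,0.002,0],[0,0,0,0],[0,0,0,0],[0,0,0,0],[0,0,0,0],[0,0,0,0],[0,0,0,0],[0,0,0,0],[0,0,0,0]]'; python3 st.py
```

```text
time: 18.05
tool_pos: [0.3888, 0.2051, 0.0559]
ee_rot: [-3.14, 0.01, -0.054]
wrist_force: [-3.0, -0.7, 4.5]
width: 0.0197
t 18.05 pos [0.3888 0.2051 0.0559] yaw -0.0535 tilt -0.0102 0.0026 F [-3.05 -0.73  4.5 ] M [-0.121  0.547 -0.011] w 0.0197
q [ 0.352 -0.066  1.845  0.006  1.371  1.975]
```

```bash
python3 -m crank '[[0.01,0,-0.001,0],[0.02,0,-0.0002,0],[0.02,0,-0.0002,0],[0.02,0,-0.0002,0],[0.02,0,-0.0002,0],[0.02,0,-0.0002,0],[0.02,0,-0.0002,0],[0.02,0,-0.0002,0],[0.02,0,-0.0002,0],[0.01,0,-0.0001,0]]'; python3 st.py; python3 -c "
from h import *
snap('side','s6');snap('scene','c6')
cv2.imwrite('pics/s6c.png',cv2.resize(cv2.imread('pics/s6.png')[240:330,220:360],None,fx=5,fy=5,interpolation=2))"
```

```text
time: 19.3
tool_pos: [0.4241, 0.2035, 0.056]
ee_rot: [-3.139, 0.012, -0.054]
wrist_force: [-6.1, 0.6, 7.3]
width: 0.0198
t 19.3 pos [0.4241 0.2035 0.056 ] yaw -0.0536 tilt -0.012 0.0031 F [-6.13  0.57  7.34] M [-0.062  0.918 -0.06 ] w 0.0198
q [0.322 0.006 1.776 0.007 1.371 1.945]
```

View pics/s6c.png

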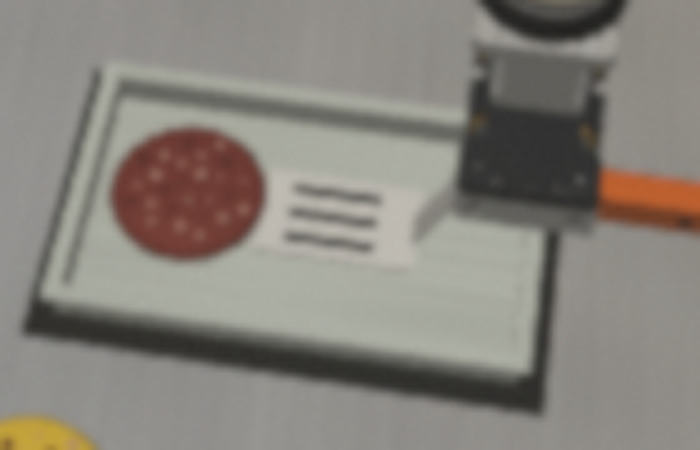

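```bash
python3 -m crank '[[0,0,-0.002,0],[0.01,0,-0.0001,0],[0.01,0,-0.0001,0],[0.01,0,-0.0002,0],[0.01,0,-0.0001,0],[0.01,0,-0.0001,0],[0.01,0,-0.0002,0],[0.01,0,-0.0001,0],[0,0,0,0],[0,0,0,0]]'; python3 st.py
```

```text
time: 20.65
tool_pos: [0.4391, 0.2023, 0.0559]
ee_rot: [-3.14, 0.01, -0.054]
wrist_force: [-3.4, 0.5, 3.1]
width: 0.0199
t 20.65 pos [0.4391 0.2023 0.0559] yaw -0.0537 tilt -0.0094 0.0023 F [-3.39  0.47  3.06] M [0.059 0.517 0.   ] w 0.0199
q [0.311 0.033 1.748 0.005 1.369 1.934]
```

```bash
python3 -m crank '[[0.01,0,-0.0001,0],[0.01,0,-0.0001,0],[0.01,0,-0.0001,0],[0.01,0,-0.0001,0],[0.01,0,-0.0001,0],[0.01,0,-0.0001,0],[0.01,0,-0.0001,0],[0.01,0,-0.0001,0],[0,0,0,0],[0,0,0,0]]'; python3 st.py; python3 -c "
from h import *
snap('side','s7');snap('wrist','w7')
cv2.imwrite('pics/s7c.png',cv2.resize(cv2.imread('pics/s7.png')[240:330,220:360],None,fx=5,fy=5,interpolation=2))"
```

```text
time: 21.9
tool_pos: [0.4552, 0.2015, 0.056]
ee_rot: [-3.14, 0.009, -0.054]
wrist_force: [-2.4, 0.1, 3.3]
width: 0.0201
t 21.9 pos [0.4552 0.2015 0.056 ] yaw -0.0537 tilt -0.0092 0.0024 F [-2.39  0.1   3.27] M [0.043 0.455 0.013] w 0.0201
q [0.299 0.065 1.715 0.005 1.37  1.923]
```

View pics/s7c.png

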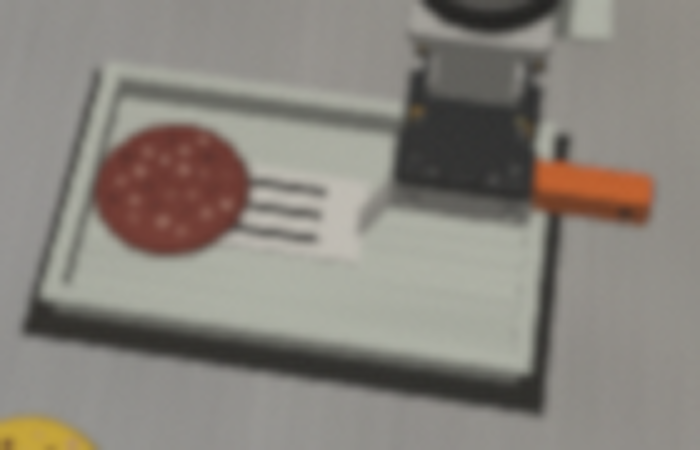

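View pics/w7.png

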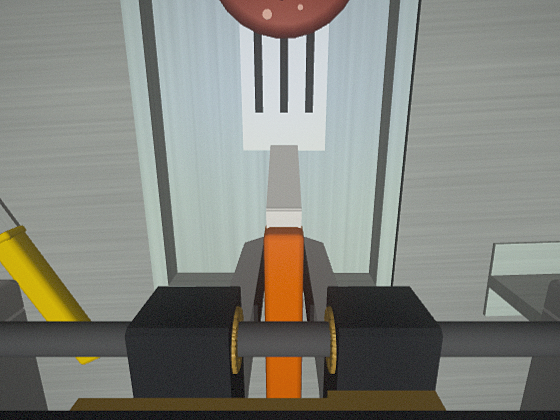

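```bash
python3 -m crank '[[0.01,0,-0.0001,0],[0.015,0,-0.0001,0],[0.02,0,-0.0002,0],[0.02,0,-0.0002,0],[0.02,0,-0.0002,0],[0.02,0,-0.0002,0],[0.02,0,-0.0002,0],[0.02,0,-0.0002,0],[0.02,0,-0.0002,0],[0.01,0,-0.0001,0]]'; python3 st.py; python3 -c "
from h import *
snap('side','s8');snap('wrist','w8')
cv2.imwrite('pics/s8c.png',cv2.resize(cv2.imread('pics/s8.png')[240:330,220:360],None,fx=5,fy=5,interpolation=2))"
```

```text
time: 23.25
tool_pos: [0.4898, 0.1996, 0.056]
ee_rot: [-3.14, 0.011, -0.054]
wrist_force: [-5.8, 0.6, 5.0]
width: 0.02
t 23.25 pos [0.4898 0.1996 0.056 ] yaw -0.0536 tilt -0.0108 0.0025 F [-5.81  0.61  4.98] M [0.029 0.963 0.012] w 0.02
q [0.276 0.133 1.64  0.005 1.378 1.9  ]
```

View pics/w8.png

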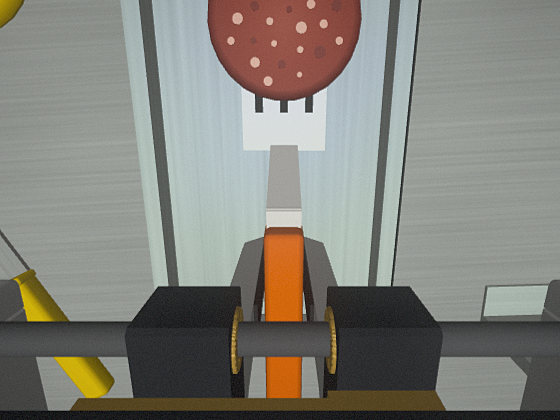

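```bash
cat > pp.py <<'E'
from h import *
def pp(n,u,v,z):
    im,d,T,k=load(n)
    r=T[:3,:3]@np.array([(u-k[2])/k[0],(v-k[3])/k[1],1]); return T[:3,3]+r*(z-T[2,3])/r[2]
E
python3 -c "
from pp import *
p,b=pp('w8',284,101,.013),pp('w8',284,150.5,.007);print(p,b,p-b)
print(pp('w8',208,10,.013),pp('w8',361,10,.013),pp('w8',242,150,.007),pp('w8',326,150,.007))"
```

```text
[0.57646614 0.19513407 0.013     ] [0.54558379 0.19682307 0.007     ] [ 0.03088235 -0.001689    0.006     ]
[0.62887997 0.23625313 0.013     ] [0.6239585  0.14801626 0.013     ] [0.54743569 0.22454694 0.007     ] [0.54438666 0.16907853 0.007     ]
```

```bash
python3 -m crank '[[0.01,0,-0.001,0],[0.015,0,-0.0002,0],[0.015,0,-0.0001,0],[0.015,0,-0.0002,0],[0.015,0,-0.0001,0],[0.015,0,-0.0002,0],[0.01,0,-0.0001,0],[0.005,0,0,0],[0,0,0,0],[0,0,0,0]]'; python3 st.py; python3 -c "
from h import *
snap('side','s9');snap('wrist','w9')
cv2.imwrite('pics/s9c.png',cv2.resize(cv2.imread('pics/s9.png')[240:330,220:360],None,fx=5,fy=5,interpolation=2))"
```

```text
time: 24.6
tool_pos: [0.51, 0.1985, 0.0561]
ee_rot: [-3.14, 0.01, -0.054]
wrist_force: [-1.2, -0.0, -0.2]
width: 0.0197
t 24.6 pos [0.51   0.1985 0.0561] yaw -0.0536 tilt -0.0095 0.0023 F [-1.21 -0.01 -0.24] M [ 0.046  0.322 -0.049] w 0.0197
q [0.265 0.171 1.596 0.005 1.383 1.888]
```

View pics/w9.png

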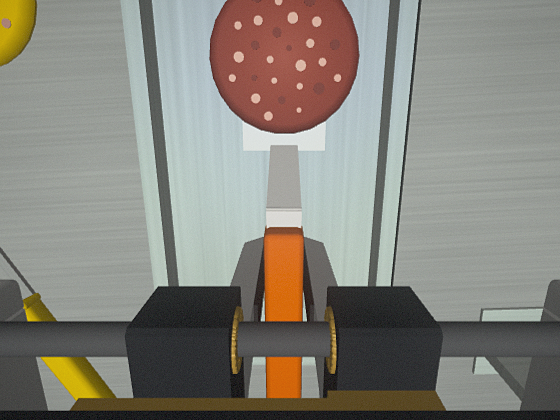

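View pics/s9c.png

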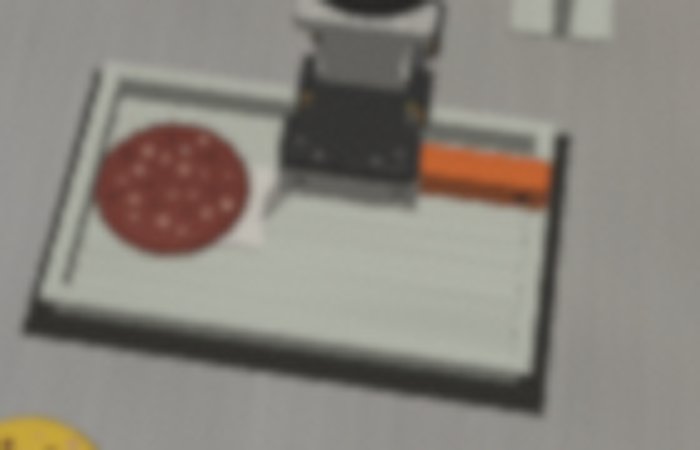

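```bash
python3 -c "
from pp import *
p,b=pp('w9',284,133.5,.013),pp('w9',284,150.5,.007);print(p,b,p-b)
print(pp('w9',210,45,.013),pp('w9',358.5,45,.013),pp('w9',242,150,.007),pp('w9',326,150,.007))"
python3 -m crank '[[0,0,-0.002,0],[-0.004,0,-0.005,0],[-0.004,0,-0.01,0],[-0.004,0,-0.02,0],[0,0,-0.03,0],[0,0,-0.04,0],[0,0,-0.05,0],[0,0,-0.05,0],[0,0,-0.03,0],[0,0,-0.01,0]]'; python3 st.py; python3 -c "
from h import *
snap('side','s10');snap('wrist','w10')
cv2.imwrite('pics/s10c.png',cv2.resize(cv2.imread('pics/s10.png')[200:330,180:360],None,fx=4,fy=4,interpolation=2))"
```

```text
[0.57679915 0.19507588 0.013     ] [0.56552854 0.1956921  0.007     ] [ 0.01127061 -0.00061622  0.006     ]
[0.63042474 0.23611896 0.013     ] [0.62554232 0.14818454 0.013     ] [0.56737979 0.22342481 0.007     ] [0.56433219 0.16793819 0.007     ]
time: 25.95
tool_pos: [0.5081, 0.1986, 0.1063]
ee_rot: [-3.139, 0.009, -0.054]
wrist_force: [-0.9, -0.3, -2.9]
width: 0.0198
t 25.95 pos [0.5081 0.1986 0.1063] yaw -0.0536 tilt -0.0091 0.0027 F [-0.89 -0.27 -2.87] M [ 0.026  0.151 -0.024] w 0.0198
q [0.266 0.129 1.54  0.005 1.481 1.89 ]
```

View pics/w10.png

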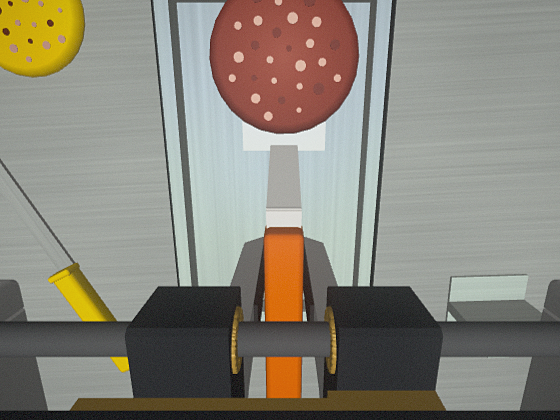

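View pics/s10c.png

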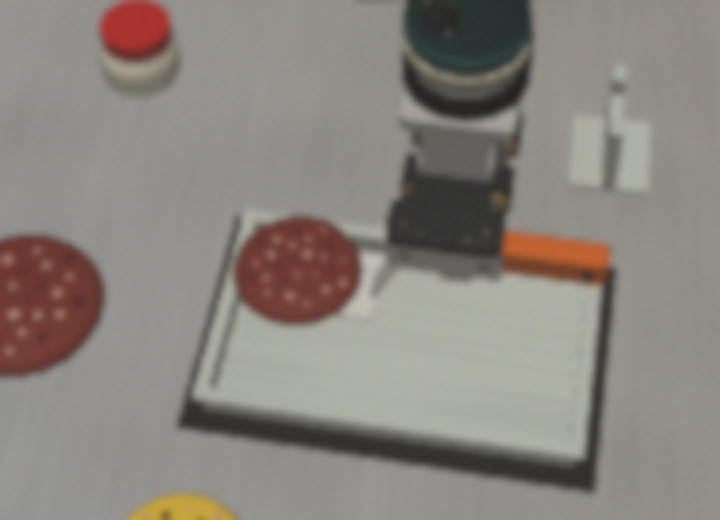

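Patty is riding on the blade with its centre 11 mm ahead of the blade's, well centred sideways. Next is a gentle carry toward the scale.

```bash
python3 -c "
from plan import *
w=np.array([5,10,15]+[20]*13+[15,10,5,0])/320
D=np.array([.44-.508,-.09-.1986,.095,.153+.0536])
yaw=-.0536
out=[]
for k in w:
    dx,dy,dz,dw=D*k; c,s=np.cos(yaw),np.sin(yaw)
    x=c*dx+s*dy; y=s*dx-c*dy; z=-dz
    out.append([round(float(x/.2),3),round(float(y/.2),3),round(float(z/.2),3),round(float(-dw/(np.pi/2)),4)]); yaw+=dw
print(out[:10]);print(out[10:])"
```

```text
[[-0.004, 0.023, -0.007, -0.0021], [-0.008, 0.046, -0.015, -0.0041], [-0.013, 0.068, -0.022, -0.0062], [-0.018, 0.091, -0.03, -0.0082], [-0.019, 0.091, -0.03, -0.0082], [-0.02, 0.09, -0.03, -0.0082], [-0.022, 0.09, -0.03, -0.0082], [-0.023, 0.09, -0.03, -0.0082], [-0.024, 0.09, -0.03, -0.0082], [-0.025, 0.089, -0.03, -0.0082]]
[[-0.026, 0.089, -0.03, -0.0082], [-0.027, 0.089, -0.03, -0.0082], [-0.029, 0.088, -0.03, -0.0082], [-0.03, 0.088, -0.03, -0.0082], [-0.031, 0.087, -0.03, -0.0082], [-0.032, 0.087, -0.03, -0.0082], [-0.025, 0.065, -0.022, -0.0062], [-0.017, 0.043, -0.015, -0.0041], [-0.009, 0.022, -0.007, -0.0021], [-0.0, 0.0, -0.0, -0.0]]
```

```bash
python3 -m crank '[[-0.004,0.023,-0.007,-0.002],[-0.008,0.046,-0.015,-0.004],[-0.013,0.068,-0.022,-0.006],[-0.018,0.09,-0.03,-0.008],[-0.02,0.09,-0.03,-0.008],[-0.02,0.09,-0.03,-0.008],[-0.022,0.09,-0.03,-0.008],[-0.023,0.09,-0.03,-0.008],[-0.024,0.09,-0.03,-0.008],[-0.025,0.09,-0.03,-0.008]]'
python3 -m crank '[[-0.026,0.09,-0.03,-0.008],[-0.027,0.09,-0.03,-0.008],[-0.029,0.088,-0.03,-0.008],[-0.03,0.088,-0.03,-0.008],[-0.03,0.088,-0.03,-0.008],[-0.03,0.088,-0.03,-0.008],[-0.025,0.065,-0.022,-0.007],[-0.017,0.043,-0.015,-0.005],[-0.009,0.022,-0.007,-0.003],[0,0,0,0]]'; python3 st.py; python3 -c "
from fit import *
snap('wrist','w11');fits(['w11'])"
```

```text
time: 27.3
tool_pos: [0.4714, 0.0437, 0.157]
ee_rot: [-3.139, 0.01, 0.053]
wrist_force: [-0.1, -0.5, -2.5]
width: 0.0197
time: 28.55
tool_pos: [0.4404, -0.0911, 0.2013]
ee_rot: [-3.138, 0.009, 0.152]
wrist_force: [0.1, 0.4, -2.5]
width: 0.0201
t 28.55 pos [ 0.4404 -0.0911  0.2013] yaw 0.1517 tilt -0.01 0.0026 F [ 0.15  0.36 -2.45] M [ 0.003  0.084 -0.011] w 0.0201
q [-3.300e-01 -1.280e-01  1.606e+00 -1.000e-03  1.674e+00  1.089e+00]
w11 handle few 0
w11 patty few
w11 pack 6897 mean [ 0.5584 -0.2176  0.0588] enc [ 0.5572 -0.2193] 0.0459
w11 cradletop 2910 mean [ 0.5714 -0.2227  0.0932] enc [ 0.5564 -0.2159] 0.0522
w11 flange 2839 [0.5023 0.1668] [0.084  0.1865] 86.52 z 0.0244
w11 scalehousing 14674 [ 0.5342 -0.2184] [0.2048 0.1639] 8.62 z 0.0347
w11 restcheeks 489 c [0.4055 0.0328 0.065 ] ang 1.5499 ends [ 0.4044 -0.0211  0.4059  0.0486]
```

View pics/w11.png

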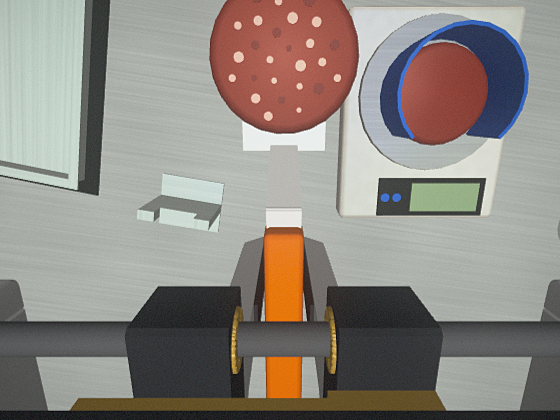

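```bash
python3 -c "
from pp import *
from scipy.optimize import least_squares
im,d,T,k=load('w11'); h=cv2.cvtColor(im,cv2.COLOR_RGB2HSV).astype(int)
v,u=np.mgrid[:420,:560]
m=(h[...,0]>100)&(h[...,0]<125)&(h[...,1]>150)&(h[...,2]>170)&(u>380)&(v<150)
m[190:]=0
print(m.sum())
r=np.stack([(u-k[2])/k[0],(v-k[3])/k[1],np.ones_like(u)],-1)[m]@T[:3,:3].T
P=T[:3,3]+r*((.097-T[2,3])/r[:,2])[:,None]
f=lambda p:np.hypot(P[:,0]-p[0],P[:,1]-p[1])-p[2]
s=least_squares(f,[.558,-.214,.05],loss='soft_l1',f_scale=.001);print(s.x,np.std(f(s.x)))
s2=least_squares(lambda p:f([p[0],p[1],.0495]),[.558,-.214],loss='soft_l1',f_scale=.001);print(s2.x)
c=s.x; a=np.degrees(np.arctan2(P[:,1]-c[1],P[:,0]-c[0])); a=np.sort(a%360); g=np.diff(a); i=g.argmax(); print('gap',a[i],a[i+1],'mid',(a[i]+a[i+1])/2-180)
im[m]=[0,255,0]; cv2.imwrite('pics/rim.png',im[:,:,::-1])
for uu in [(210,47),(358.5,47)]: print(pp('w11',*uu,.2013-.051+.008))
print(pp('w11',284,133.5,.2013-.043))
"
```

```text
1050
[ 0.55642361 -0.21527115  0.04953398] 0.0007413163997998172
[ 0.55645179 -0.21526659]
gap 143.69463186544917 233.97132179534387 mid 8.832976830396518
[ 0.54969126 -0.02990567  0.1583    ]
[ 0.56282549 -0.11707611  0.1583    ]
[ 0.50665468 -0.08092031  0.1583    ]
```

View pics/rim.png

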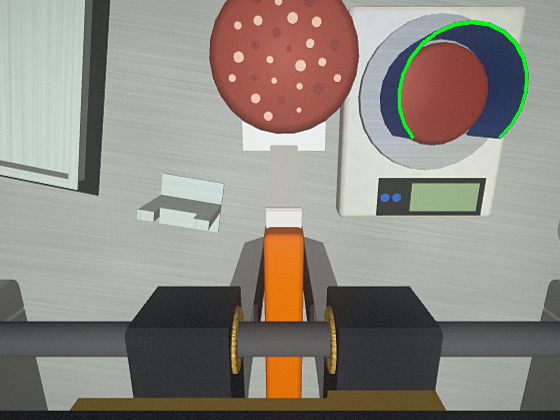

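```bash
python3 -m crank '[[-0.003,0.025,0,0],[-0.006,0.05,0,0],[-0.009,0.075,0,0],[-0.011,0.1,0,0],[-0.012,0.1,0,0],[-0.012,0.1,0,0],[-0.011,0.1,0,0],[-0.009,0.075,0,0],[-0.005,0.05,0,0],[-0.003,0.027,0,-0.001]]'
python3 -m crank '[[0,0,0.02,0],[0,0,0.04,0],[0,0,0.05,0],[0.002,0,0.03,0],[0.001,0,0.01,0],[0,0,0,0],[0,0,0,0],[0,0,0,0],[0,0,0,0],[0,0,0,0]]'
python3 st.py; python3 -c "
from h import *
snap('wrist','w12');snap('side','s12');snap('scene','c12')
a=cv2.resize(cv2.imread('pics/s12.png')[120:220,230:360],None,fx=4,fy=4,interpolation=2)
b=cv2.resize(cv2.imread('pics/c12.png')[160:270,150:270],None,fx=4,fy=4,interpolation=2)
cv2.imwrite('pics/s12c.png',a);cv2.imwrite('pics/c12c.png',b)"
```

```text
time: 29.85
tool_pos: [0.4458, -0.2327, 0.2007]
ee_rot: [-3.137, 0.01, 0.154]
wrist_force: [-0.4, -0.9, -1.6]
width: 0.0198
time: 31.1
tool_pos: [0.4461, -0.2321, 0.1709]
ee_rot: [-3.138, 0.01, 0.154]
wrist_force: [0.1, -0.1, -2.8]
width: 0.0199
t 31.1 pos [ 0.4461 -0.2321  0.1709] yaw 0.1536 tilt -0.01 0.0024 F [ 0.08 -0.13 -2.82] M [ 0.085  0.151 -0.025] w 0.0199
q [-0.59   0.002  1.544 -0.004  1.606  0.827]
```

View pics/w12.png

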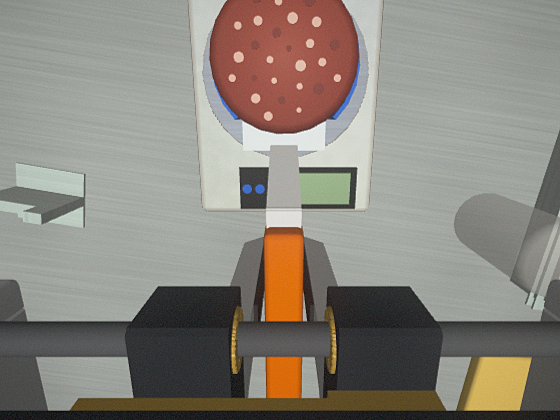

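View pics/s12c.png

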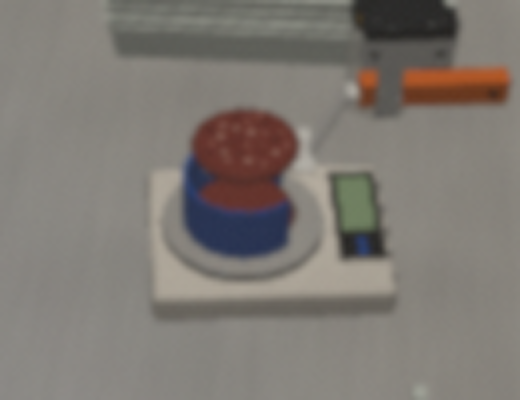

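View pics/c12c.png

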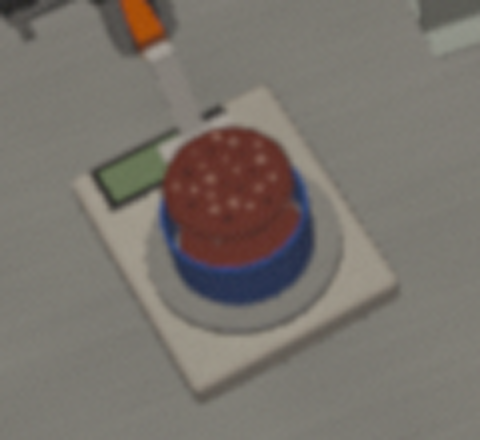

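```bash
python3 -c "
from h import *
from scipy.optimize import least_squares
for n,c0 in [('c12','c4'),('s12','s4')]:
    im,P=cloud(n); h=cv2.cvtColor(im,cv2.COLOR_RGB2HSV).astype(int); x,y,z=np.moveaxis(P,-1,0)
    red=((h[...,0]<8)|(h[...,0]>170))&(h[...,1]>80)
    m=red&(z>.128)&(z<.145)&(x>.48)&(x<.65)&(y>-.3)&(y<-.13)
    c,r=cv2.minEnclosingCircle(P[m][:,:2].astype(np.float32)); print(n,m.sum(),P[m].mean(0).round(4),np.round(c,4),round(r,4))
    A=np.c_[P[m][:,:2],np.ones(m.sum())]; print('slope',np.linalg.lstsq(A,z[m],rcond=None)[0][:2])
    im,P=cloud(c0); h=cv2.cvtColor(im,cv2.COLOR_RGB2HSV).astype(int); x,y,z=np.moveaxis(P,-1,0)
    m=(h[...,0]>105)&(h[...,0]<130)&(h[...,1]>90)&(z>.089)&(z<.104)&(x>.48)&(x<.65)&(y>-.3)&(y<-.13)
    Q=P[m]; f=lambda p:np.hypot(Q[:,0]-p[0],Q[:,1]-p[1])-.0495
    s=least_squares(f,[.558,-.214],loss='soft_l1',f_scale=.001); print(c0,'cradle',m.sum(),s.x.round(4))
"
```

```text
c12 679 [ 0.5623 -0.2137  0.1329] [ 0.5612 -0.2129] 0.0442
slope [-0.00672776  0.00179853]
c4 cradle 109 [ 0.5604 -0.2144]
s12 356 [ 0.5558 -0.2081  0.133 ] [ 0.5522 -0.21  ] 0.0474
slope [ 0.00897554 -0.002527  ]
s4 cradle 98 [ 0.5574 -0.212 ]
```

```bash
python3 -m crank '[[0,0,0.02,0],[0,0,0.035,0],[0.001,0,0.035,0],[0,0,0.035,0],[0.001,0,0.035,0],[0,0,0.03,0],[0.001,0,0.02,0],[0,0,0.01,0],[0,0,0.005,0],[0,0,0,0]]'; python3 st.py; python3 -c "
from h import *
snap('wrist','w13')"
```

```text
time: 32.5
tool_pos: [0.4463, -0.2319, 0.1259]
ee_rot: [-3.138, 0.009, 0.154]
wrist_force: [-0.6, -0.1, -2.7]
width: 0.0199
t 32.5 pos [ 0.4463 -0.2319  0.1259] yaw 0.1537 tilt -0.0099 0.0023 F [-0.57 -0.11 -2.74] M [-0.009  0.177  0.012] w 0.0199
q [-0.59   0.024  1.611 -0.004  1.515  0.828]
```

View pics/w13.png

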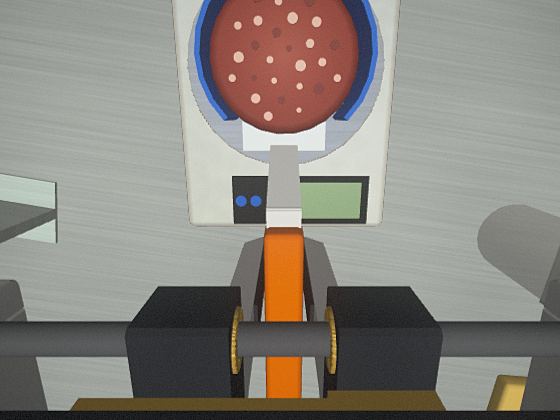

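```bash
python3 -c "
from pp import *
from scipy.optimize import least_squares
im,d,T,k=load('w13'); h=cv2.cvtColor(im,cv2.COLOR_RGB2HSV).astype(int)
cv2.imwrite('pics/w13c.png',cv2.resize(im[0:160,180:400,::-1],None,fx=3.5,fy=3.5,interpolation=2))
v,u=np.mgrid[:420,:560]
m=(h[...,0]>100)&(h[...,0]<125)&(h[...,1]>150)&(h[...,2]>170)&(v<122)&(u>180)&(u<400)
r=np.stack([(u-k[2])/k[0],(v-k[3])/k[1],np.ones_like(u)],-1)[m]@T[:3,:3].T
P=T[:3,3]+r*((.097-T[2,3])/r[:,2])[:,None]
f=lambda p:np.hypot(P[:,0]-p[0],P[:,1]-p[1])-.0495
s=least_squares(f,[.5564,-.215],loss='soft_l1',f_scale=.001);print(m.sum(),s.x,np.std(f(s.x)))
z=.1259-.051+.008
red=((h[...,0]<8)|(h[...,0]>170))&(h[...,1]>80)&(v<136)&(u>200)&(u<370)
cn=max(cv2.findContours(red.astype(np.uint8),0,1)[0],key=len)[:,0].astype(float)
cn=cn[(cn[:,1]>2)]
r=np.c_[(cn[:,0]-k[2])/k[0],(cn[:,1]-k[3])/k[1],np.ones(len(cn))]@T[:3,:3].T
Q=T[:3,3]+r*((z-T[2,3])/r[:,2])[:,None]
g=lambda p:np.hypot(Q[:,0]-p[0],Q[:,1]-p[1])-p[2]
s=least_squares(g,[.5564,-.215,.045],loss='soft_l1',f_scale=.001);print(s.x,np.std(g(s.x)))
"
```

```text
1221 [ 0.55670163 -0.21557908] 0.0007811883984847398
[ 0.55670374 -0.21456621  0.04412524] 0.0026266668199250395
```

View pics/w13c.png

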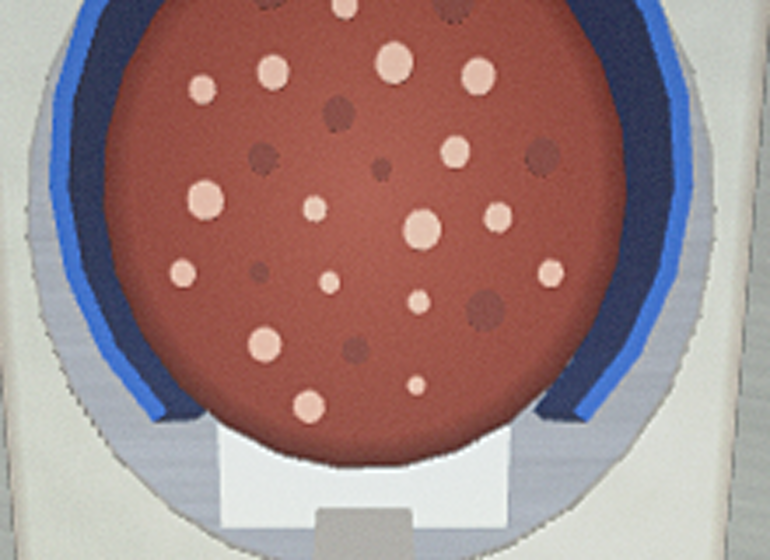

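```bash
python3 -m crank '[[0,0.002,0.01,0],[0,0.002,0.015,0],[0,0,0.015,0],[0.001,0,0.01,0],[0,0,0.01,0],[0,0,0.005,0],[0,0,0.0025,0],[0,0,0,0],[0,0,0,0],[0,0,0,0]]'; python3 st.py
```

```text
time: 33.8
tool_pos: [0.4465, -0.2326, 0.1124]
ee_rot: [-3.138, 0.01, 0.154]
wrist_force: [0.4, 0.7, -1.5]
width: 0.02
t 33.8 pos [ 0.4465 -0.2326  0.1124] yaw 0.1538 tilt -0.01 0.0024 F [ 0.42  0.71 -1.47] M [0.    0.16  0.033] w 0.02
q [-0.591  0.034  1.629 -0.004  1.488  0.827]
```

```bash
python3 -m crank '[[0,0,0.002,0],[0,0,0.002,0],[0,0,0.001,0],[0,0,0,0],[0,0,0,0],[0,0,0,0],[0,0,0,0],[0,0,0,0]
,[0,0,0,0],[0,0,0,0]]'; python3 st.py
```

```text
time: 35.05
tool_pos: [0.4464, -0.2326, 0.1113]
ee_rot: [-3.138, 0.01, 0.154]
wrist_force: [-0.7, -0.4, -1.9]
width: 0.02
t 35.05 pos [ 0.4464 -0.2326  0.1113] yaw 0.1537 tilt -0.0102 0.0025 F [-0.7  -0.44 -1.9 ] M [-0.016  0.162 -0.007] w 0.02
q [-0.591  0.035  1.631 -0.004  1.486  0.827]
```

```bash
python3 -m crank '[[0,0,0.002,0],[0,0,0.002,0],[0,0,0.001,0],[0,0,0,0],[0,0,0,0],[0,0,0,0],[0,0,0,0],[0,0,0,0],[0,0,0,0],[0,0,0,0]]'; python3 st.py
```

```text
time: 36.3
tool_pos: [0.4464, -0.2327, 0.1104]
ee_rot: [-3.138, 0.009, 0.154]
wrist_force: [-1.2, -0.3, 0.7]
width: 0.0196
t 36.3 pos [ 0.4464 -0.2327  0.1104] yaw 0.1536 tilt -0.01 0.0022 F [-1.22 -0.31  0.72] M [0.002 0.261 0.023] w 0.0196
q [-0.591  0.035  1.632 -0.004  1.484  0.827]
```

```bash
python3 -m crank '[[-0.005,0,0,0],[-0.01,0,0.0001,0],[-0.015,0,0.0001,0],[-0.02,0,0.0002,0],[-0.02,0,0.0002,0],[-0.02,0,0.0002,0],[-0.02,0,0.0002,0],[-0.02,0,0.0002,0],[-0.02,0,0.0002,0],[-0.02,0,0.0002,0]]'; python3 st.py; python3 -c "
from h import *
snap('wrist','w14');snap('side','s14')
cv2.imwrite('pics/s14c.png',cv2.resize(cv2.imread('pics/s14.png')[120:220,230:360],None,fx=4,fy=4,interpolation=2))"
```

```text
time: 37.55
tool_pos: [0.4125, -0.2378, 0.1103]
ee_rot: [-3.138, 0.01, 0.154]
wrist_force: [1.0, 0.5, -1.3]
width: 0.0199
t 37.55 pos [ 0.4125 -0.2378  0.1103] yaw 0.1537 tilt -0.0101 0.0025 F [ 1.02  0.54 -1.31] M [ 0.016 -0.301  0.008] w 0.0199
q [-0.639 -0.026  1.693 -0.004  1.484  0.778]
```

View pics/w14.png

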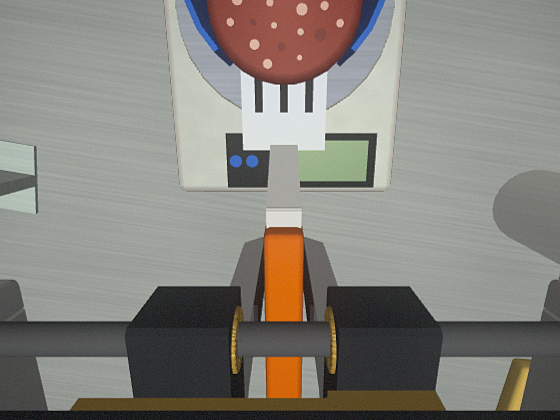

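View pics/s14c.png

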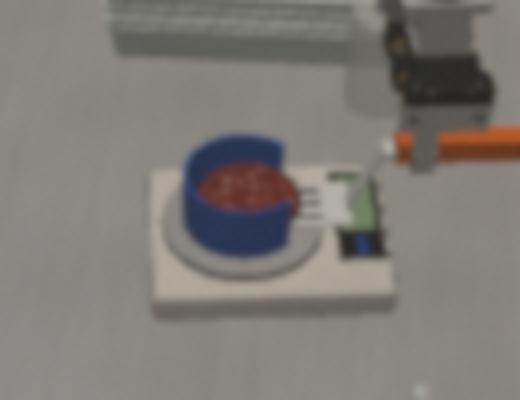

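```bash
python3 -m crank '[[-0.02,0,0.0002,0],[-0.02,0,0.0002,0],[-0.025,0,0.0002,0],[-0.03,0,0.0003,0],[-0.03,0,0.0003,0],[-0.03,0,0.0003,0],[-0.03,0,0.0003,0],[-0.035,0,0.0003,0],[-0.035,0,0.0003,0],[-0.035,0,0,0]]'; python3 st.py; python3 -c "
from h import *
snap('wrist','w15');snap('side','s15');snap('scene','c15')
cv2.imwrite('pics/s15c.png',cv2.resize(cv2.imread('pics/s15.png')[120:220,230:360],None,fx=4,fy=4,interpolation=2))"
```

```text
time: 38.9
tool_pos: [0.3548, -0.2466, 0.1102]
ee_rot: [-3.137, 0.01, 0.154]
wrist_force: [-0.6, -0.2, -1.5]
width: 0.0195
t 38.9 pos [ 0.3548 -0.2466  0.1102] yaw 0.1537 tilt -0.0108 0.0027 F [-0.57 -0.16 -1.51] M [-0.002  0.013 -0.014] w 0.0195
q [-0.735 -0.127  1.788 -0.005  1.491  0.683]
```

View pics/w15.png

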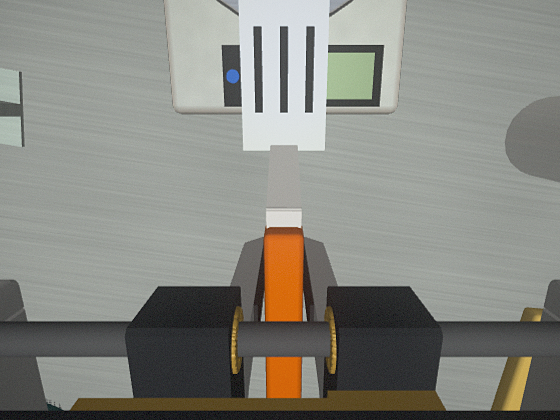

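View pics/s15c.png

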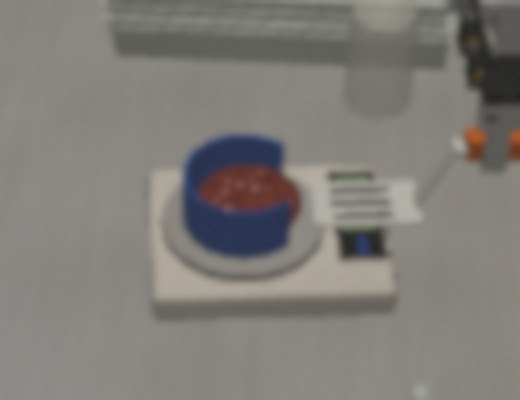

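```bash
python3 -c "
from plan import *
plan(.1537,[(.01425,.033,0,-.0244)]*8)" | sed 's/np.float64//g'; python3 -c "
from fit import *
fits(['c15','s15'])"
```

```text
[[(0.096), (-0.152), 0.0, 0.016], [(0.092), (-0.154), 0.0, 0.016], [(0.088), (-0.157), 0.0, 0.016], [(0.084), (-0.159), 0.0, 0.016], [(0.08), (-0.161), 0.0, 0.016], [(0.076), (-0.163), 0.0, 0.016], [(0.072), (-0.164), 0.0, 0.016], [(0.068), (-0.166), 0.0, 0.016]]
c15 handle few 0
c15 patty few
c15 pack 551 mean [ 0.5518 -0.2142  0.0706] enc [ 0.5514 -0.2149] 0.0431
c15 cradletop 151 mean [ 0.5843 -0.2132  0.0929] enc [ 0.5614 -0.213 ] 0.052
c15 flange 764 [0.5461 0.2067] [0.1641 0.2695] 86.77 z 0.0249
c15 scalehousing 1515 [ 0.538  -0.2171] [0.2065 0.1652] 9.0 z 0.0344
c15 restcheeks 52 c [0.4099 0.034  0.0638] ang 1.5399 ends [ 0.4086 -0.0189  0.4107  0.0493]
s15 handle few 0
s15 patty few
s15 pack 194 mean [ 0.5524 -0.227   0.0709] enc [ 0.5507 -0.2335] 0.0457
s15 cradletop 136 mean [ 0.5631 -0.2079  0.0917] enc [ 0.5561 -0.214 ] 0.0541
s15 flange 1012 [0.545  0.2066] [0.166  0.2661] 86.4 z 0.0243
s15 scalehousing 859 [ 0.535  -0.2152] [0.204  0.1689] 8.3 z 0.0345
s15 restcheeks 41 c [0.4049 0.0354 0.0646] ang 1.5556 ends [ 0.4045 -0.0176  0.4055  0.0515]
```

The patty's top now reads 12 mm above the old pack top, so it lies flat. Returning the turner.

```bash
python3 -m crank '[[0,0,-0.1,0],[0,0,-0.12,0],[0.096,-0.152,0,0.016],[0.092,-0.154,0,0.016],[0.088,-0.157,0,0.016],[0.084,-0.159,0,0.016],[0.08,-0.16,0,0.016],[0.076,-0.162,0,0.016],[0.072,-0.164,0,0.016],[0.068,-0.166,0,0.016]]'
python3 -m crank '[[0,0,0,0],[0,0,0.1,0],[0,0,0.1,0],[0,0,0.03,0],[0,0,0,0],[0,0,0,0],[0,0,0,0],[0,0,0,0],[0,0,0,0],[0,0,0,0]]'; python3 st.py; python3 -c "
from h import *
snap('wrist','w16')"
```

```text
time: 40.3
tool_pos: [0.4708, 0.0178, 0.1538]
ee_rot: [-3.14, 0.01, -0.048]
wrist_force: [1.4, -0.6, -2.1]
width: 0.0198
time: 41.55
tool_pos: [0.4698, 0.0167, 0.1079]
ee_rot: [-3.14, 0.01, -0.047]
wrist_force: [-0.1, 0.6, -1.3]
width: 0.0198
t 41.55 pos [0.4698 0.0167 0.1079] yaw -0.0473 tilt -0.0101 0.0025 F [-0.11  0.61 -1.31] M [0.012 0.035 0.006] w 0.0198
q [-0.086 -0.038  1.71   0.002  1.48   1.532]
```

View pics/w16.png

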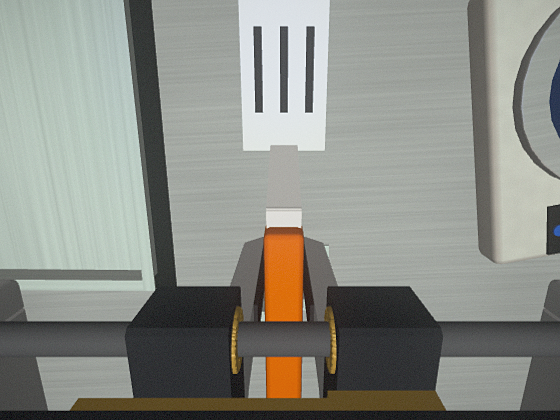

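```bash
python3 -m crank '[[-0.002,-0.003,0.03,-0.004],[0,0,0.06,0],[0,0,0.06,0],[0,0,0.06,0],[0,0,0.04,0],[0,0,0.02,0],[0,0,0.008,0],[0,0,0.003,0],[0,0,0,0],[0,0,0,0]]'; python3 st.py
```

```text
time: 42.85
tool_pos: [0.4691, 0.0174, 0.052]
ee_rot: [-3.14, 0.01, -0.041]
wrist_force: [0.8, -0.3, -1.0]
width: 0.0202
t 42.85 pos [0.4691 0.0174 0.052 ] yaw -0.0411 tilt -0.0095 0.0024 F [ 0.76 -0.28 -0.98] M [0.054 0.095 0.001] w 0.0202
q [-0.085  0.007  1.783  0.002  1.361  1.527]
```

Lower 0.8 mm more to touch, then check.

```bash
python3 -m crank '[[0,0,0.002,0],[0,0,0.002,0],[0,0,0.001,0],[0,0,0,0],[0,0,0,0],[0,0,0,0],[0,0,0,0],[0,0,0,0],[0,0,0,0],[0,0,0,0]]'; python3 st.py
```

```text
time: 44.1
tool_pos: [0.4689, 0.0174, 0.051]
ee_rot: [-3.14, 0.01, -0.041]
wrist_force: [-2.5, 0.6, 5.4]
width: 0.0199
t 44.1 pos [0.4689 0.0174 0.051 ] yaw -0.0411 tilt -0.0099 0.0025 F [-2.5   0.62  5.43] M [0.047 0.494 0.012] w 0.0199
q [-0.085  0.008  1.784  0.002  1.36   1.527]
```

Contact on the bench at about 7 N. I'll ease off 0.3 mm, then open.

```bash
python3 -m crank '[[0,0,-0.0015,0],[0,0,0,0],[0,0,0,0],[0,0,0,0],[0,0,0,0],[0,0,0,0],[0,0,0,0],[0,0,0,0],[0,0,0,0],[0,0,0,0]]' -0.2; python3 st.py
python3 -m crank '[[0,0,-0.05,0],[0,0,-0.1,0],[0,0,-0.15,0],[0,0,-0.2,0],[0,0,-0.2,0],[0,0,-0.2,0],[0,0,-0.15,0],[0,0,0,0],[0,0,0,0],[0,0,0,0]]' -1; python3 st.py; python3 -c "
from fit import *
snap('wrist','w17');snap('side','s17');snap('scene','c17');fits(['w17','c17','s17'])"
```

```text
time: 45.35
tool_pos: [0.4689, 0.0174, 0.051]
ee_rot: [-3.14, 0.01, -0.041]
wrist_force: [-1.2, 0.9, -0.1]
width: 0.0564
t 45.35 pos [0.4689 0.0174 0.051 ] yaw -0.041 tilt -0.0101 0.0025 F [-1.17  0.94 -0.15] M [ 0.004  0.031 -0.027] w 0.0564
q [-0.085  0.008  1.784  0.002  1.36   1.526]
time: 46.6
tool_pos: [0.4702, 0.0169, 0.2589]
ee_rot: [-3.139, 0.014, -0.041]
wrist_force: [0.4, -0.3, 0.3]
width: 0.094
t 46.6 pos [0.4702 0.0169 0.2589] yaw -0.0411 tilt -0.0138 0.0028 F [ 0.43 -0.32  0.27] M [ 0.074 -0.027  0.034] w 0.094
q [-0.086 -0.085  1.454  0.002  1.787  1.526]
w17 handle 1627 c [0.437  0.0196 0.0733] ang -0.0357 ends [0.3753 0.0217 0.4905 0.0176]
w17 patty few
w17 pack 4866 mean [ 0.5546 -0.219   0.0706] enc [ 0.554  -0.2195] 0.0479
w17 cradletop 1383 mean [ 0.5711 -0.1942  0.0929] enc [ 0.5569 -0.2142] 0.0516
w17 flange 6863 [0.5441 0.2054] [0.1637 0.2661] 86.85 z 0.0244
w17 scalehousing 11902 [ 0.5339 -0.2185] [0.205 0.165] 8.66 z 0.0346
w17 restcheeks 330 c [0.4055 0.0112 0.0651] ang 1.5575 ends [ 0.4056 -0.0203  0.4065  0.0486]
c17 handle 187 c [0.4376 0.0197 0.0735] an
[... 209 characters left out ...]
c17 flange 767 [0.5462 0.2076] [0.1648 0.2689] 86.85 z 0.0248
c17 scalehousing 1767 [ 0.5382 -0.2171] [0.2073 0.1646] 8.74 z 0.0346
c17 restcheeks 55 c [0.4091 0.0122 0.0634] ang 1.5568 ends [ 0.4089 -0.0196  0.4098  0.0486]
s17 handle 193 c [0.4313 0.0226 0.073 ] ang -0.0304 ends [0.3753 0.0245 0.4875 0.0211]
s17 patty few
s17 pack 182 mean [ 0.5554 -0.2267  0.0711] enc [ 0.5504 -0.2193] 0.0418
s17 cradletop 145 mean [ 0.5619 -0.2093  0.0915] enc [ 0.5564 -0.2117] 0.0547
s17 flange 1018 [0.545  0.2064] [0.1662 0.2656] 86.96 z 0.0244
s17 scalehousing 691 [ 0.5341 -0.2128] [0.2038 0.1667] 7.7 z 0.0344
s17 restcheeks 52 c [0.4051 0.0331 0.0636] ang 1.5453 ends [ 0.4042 -0.0172  0.406   0.0521]
```

View pics/w17.png

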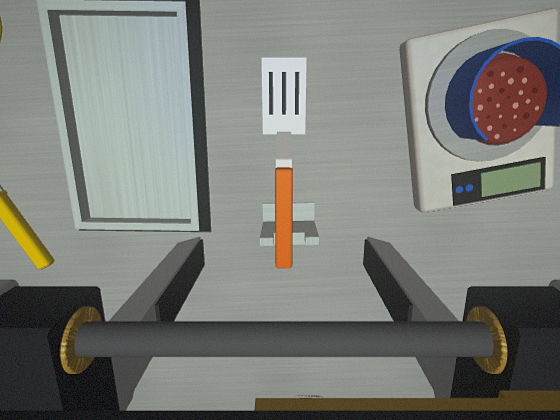

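View pics/s17.png

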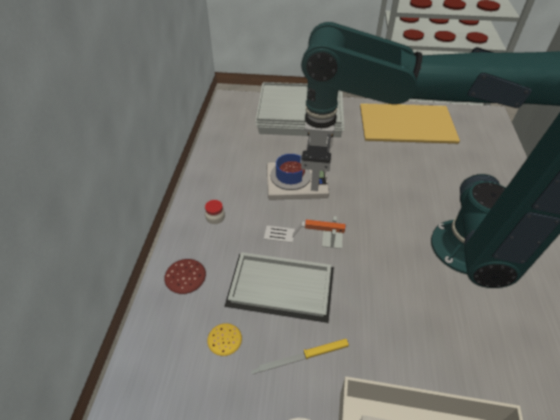

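The turner is in its notch at px (284,168–268), with the blade flat on the bench. The patty lies in the cradle at (510,98), and the bystanders look unmoved. Handing in.

```bash
python3 -c "
from h import *
im,P=cloud('w17');h=cv2.cvtColor(im,cv2.COLOR_RGB2HSV).astype(int);x,y,z=np.moveaxis(P,-1,0)
m=((h[...,0]<8)|(h[...,0]>170))&(h[...,1]>80)&(z>.062)&(z<.08)&(abs(x-.556)<.035)&(abs(y+.215)<.035)
print('slope',np.linalg.lstsq(np.c_[P[m][:,:2],np.ones(m.sum())],z[m],rcond=None)[0])
from bench import robot; print(robot.close_job(), robot.get_obs()['time'])"
```

```text
slope [-0.00270688  0.00211466  0.07289063]
the job is handed in; nothing more can be done
the job is handed in; nothing more can be done
```

The job is done and handed in at about 47 s of the 64 s allowed. I slid the turner under the patty at the tray's far wall and carried the patty level to the scale. There I set the blade on the pack by feel at about 3 N, drew it out to the front, and laid the turner back in its rest.

**Patty:** Its top reads 70.6–71.1 mm in all three cameras, 12 mm above the pack's old top (58.8 mm). Its slope is under 0.2°, so it lies flat in the cradle.

**Turner:** It is back within about 1–2 mm and 0.01 rad of where it started. The blade is flat on the bench and the handle is in the notch. The gripper is open and about 0.2 m clear.

**Forces:** At the readings taken at the end of each call, contact on the tray reached about 9.4 N at most, while the blade was pushing the patty. I had no readings between calls. That peak was mostly blade on floor, but I could not measure separately what the patty itself took against its 10 N limit.

**Bystanders:** The knife and tub look unmoved in the last pictures. I never went near the bottle, but the arm hid it in the last side view, so I have not confirmed it there.

**What went wrong or disagreed:**
- My first move went the wrong way and hit the inner reach limit, which left the tool tilted 1.6°. I undid that before grasping.
- The side and scene cameras disagreed by up to 6 mm in x. I used the wrist camera for the fit into the cradle.

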